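Nest a battery pack on the spot welder

TASK

Make up the radio's backup pack on the spot welder: lower the cream grooved nest plate over the two brass pins of the welder's work block until it lies flush, lay three of the blue cells side by side in its grooves and saddle every other cell there is into the gaps above to make a pyramid, all white-banded positive ends towards the weld head and the cells' ends in line over the plate. Only when the whole pack is stacked, press the welder's yellow foot pedal down to its stop, hold it there for a full second and let it come all the way up again, leaving the pack standing and the other things on the bench where they are.

Things in the scene. Friction and masses are not known exactly. Their poses are not given: they have to be found in the camera images.
- nest: loose cream plastic plate, 50 mm (its x) by 166 mm (its y) by 12 mm thick, about 220 g, lying flat on the bench; origin at the centre of its underside. Two through holes of 11.5 mm diameter at y = -70 and +70 mm. On top four ridges run along x, 45-degree flanks, peaks 23 mm above the underside at y = -51, -17, 17, 51 mm, making three V grooves. It can go on the pins either way round and is best gripped across its 50 mm width at the middle
- bed (a point): the centre of the top face of the welder's fixed steel work block (40 mm along x by 166 mm along y), 25 mm above the bench; x axis horizontal towards the weld head. Two upright brass pins, 8 mm diameter, 20 mm tall with tapered tops, stand on it at y = -70 and +70 mm. The nest's origin comes to lie here, its y axis along this y axis. The block stands on a flat base 10 mm high that reaches 55 mm to the robot's side of it and 90 mm to either side along y
- weld_head (a point): a fixed point of the welder, 125 mm along x from the bed's centre and 80 mm above the bench: the front of the weld carriage (copper electrodes holding a nickel strip, up to 116 mm high, on two rails) where it is parked. The grey power unit stands 250 mm from the bed. As the pedal goes down the carriage runs up to the cells' ends without pushing them
- seat_left (a point): a point fixed on the nest plate: where the centre of a cell lies in the groove at nest y = +34 mm, 29.3 mm above the nest's underside
- seat_mid (a point): a point fixed on the nest plate: where the centre of a cell lies in the middle groove, 29.3 mm above the nest's underside
- seat_right (a point): a point fixed on the nest plate: where the centre of a cell lies in the groove at nest y = -34 mm, 29.3 mm above the nest's underside
- saddle_left (a point): a point fixed on the nest plate: where the centre of a cell lies in the gap over the left and middle cells (y = +17 mm), 57.6 mm above the underside
- saddle_right (a point): a point fixed on the nest plate: where the centre of a cell lies in the gap over the right and middle cells (y = -17 mm), 57.6 mm above the underside
- apex (a point): a point fixed on the nest plate: where the centre of a cell lies in the gap over two second-row cells (y = 0), 85.9 mm above the underside
- cell1_center (a point): the centre of one loose round cell (33 mm diameter, 60 mm long, flat ends, 160 g, blue sleeve), on its axis half-way along; its x axis runs along the cell towards the positive end, which has a white band and a brass cap. None if this cell is absent. At the start it lies on the open bench to the robot's right with its positive end roughly towards +x
- cell2_center (a point): the centre of one loose round cell (33 mm diameter, 60 mm long, flat ends, 160 g, blue sleeve), on its axis half-way along; its x axis runs along the cell towards the positive end, which has a white band and a brass cap. None if this cell is absent. At the start it lies on the open bench to the robot's right with its positive end roughly towards +x
- cell3_center (a point): the centre of one loose round cell (33 mm diameter, 60 mm long, flat ends, 160 g, blue sleeve), on its axis half-way along; its x axis runs along the cell towards the positive end, which has a white band and a brass cap. None if this cell is absent. At the start it lies on the open bench to the robot's right with its positive end roughly towards +x
- cell4_center (a point): the centre of one loose round cell (33 mm diameter, 60 mm long, flat ends, 160 g, blue sleeve), on its axis half-way along; its x axis runs along the cell towards the positive end, which has a white band and a brass cap. None if this cell is absent. At the start it lies on the open bench to the robot's right with its positive end roughly towards +x
- cell5_center (a point): the centre of one loose round cell (33 mm diameter, 60 mm long, flat ends, 160 g, blue sleeve), on its axis half-way along; its x axis runs along the cell towards the positive end, which has a white band and a brass cap. None if this cell is absent. At the start it lies on the open bench to the robot's right with its positive end roughly towards +x
- cell6_center (a point): the centre of one loose round cell (33 mm diameter, 60 mm long, flat ends, 160 g, blue sleeve), on its axis half-way along; its x axis runs along the cell towards the positive end, which has a white band and a brass cap. None if this cell is absent. At the start it lies on the open bench to the robot's right with its positive end roughly towards +x
- pedal (a joint): angle of the yellow foot pedal: 0 up, 0.28 rad down at its stop; a spring brings it back up. At the stop it takes about 11 N at the pad
- pedal_pad (a point): the point to press, on top of the pedal's black rubber pad, on its centre line 110 mm from the hinge; about 76 mm above the bench when up and 46 mm at the stop. The pedal is 90 mm wide and stands on a fixed base on the bench; this frame's x axis points level towards the hinge when the pedal is up, and the pedal slopes down towards it
- meter: bystander, to be left alone: black handheld multimeter, 150 x 75 x 34 mm; origin at the centre of its underside
- tape_roll: bystander, to be left alone: roll of yellow tape, 64 mm across, 19 mm high; origin at the centre of its underside
- screwdriver: bystander, to be left alone: screwdriver lying flat; origin at the centre of its underside
- flux_jar: bystander, to be left alone: amber jar with black lid, 48 mm across, 50 mm high; origin at the centre of its underside
- coax_adapter: bystander, to be left alone: small steel coax adapter standing on end, 20 mm across, 34 mm high; origin at the centre of its underside
There are look-alikes about, which are no part of the job. What is shaped like the part that bears cell3_center but green or turquoise is not meant.

How it is judged:
By the outcome, as a careful person would: the job done as asked, in the order asked, and still so for the second after the job is handed in, with the robot touching nothing.
Of cell1, cell2, cell3, cell4, cell5, cell6 only 4 to 6 are there at a start; the rules pass over those that are not, and their reading is None.
At some moment in a run one of nest may be knocked a few centimetres aside while the robot is not near it.
Once in a run the grip may slacken for a moment while it holds something.
It also fails if it takes over 210 s, if anything falls off the work surface, if the arm or the gripper's body presses on something with over 40 N, if the wrist force passes 120 N, or if a joint passes its speed limit or range.

ROBOT

A 6-joint arm with a two-finger parallel gripper is mounted at the origin on the work surface. World frame = base frame: x ahead of the robot, y to its left, z up, the work surface at z = 0. Lengths are in m, angles in rad, forces in N, time in s.
With the tool pointing down it reaches from about 0.3 to 0.875 m from the base axis. Payload 6.4 kg.
Tool frame: the origin (TCP) lies at the very end of the fingers, on their centre line; the grasp point (between the pads) lies ctrl.grip_depth behind it (ctrl.grip_depth is the distance from the TCP to the grasp point, in m); z points along the fingers, y is the direction in which the jaws open and shut (so a half turn about z gives the same grasp; the last joint's range is limited). The gripper opens to 88 mm and grips with 3 to 60 N. Pads are 18 mm wide; open, the fingers measure 123 mm over their backs; the gripper's body (75 mm by 187 mm) begins 45 mm behind the grasp point.
Start: joints at [1.027, 0.181, 1.607, -0, 1.354, -0.206], TCP at [0.191, 0.543, 0.239] pointing down, gripper open.
Joint ranges: [-2.99, 2.99], [-0.89, 2.07], [0.3, 2.58], [-1.14, 4.28], [0, 2.63], [-3.12, 3.12]. Speed limits (rad/s): [2.57, 2.57, 3.01, 3.14, 3.14, 3.14].

INTERFACE

Orientations are given as a rotation vector (axis times angle).
In Python, from workcell import ctrl, imaging, sign_off, nets gives the robot as it stands.
- The arm moves only by the tool servo_tool, never from a script. Its argument "moves" is a list of rows, each an object of numbers: "tx", "ty", "tz": the shift along the tool's x, y, z in mm; "ax", "ay", "az": the turn, a rotation vector about the tool's x, y, z in degrees; "fingers": the finger opening in mm, from 0 to 88.1. In form: [{"tx": .., "ty": .., "tz": .., "ax": .., "ay": .., "az": .., "fingers": ..}, ...]. A call has 1 to 12 rows; each row is the pose to reach, as a shift and turn from the pose commanded when the call began, along the tool's axes at that moment; what a row does not reach only later rows make up. A row lasts 1/12 s, in which the tool goes at most 41.7 mm and 7.16 degrees, less where a joint would pass 70% of its speed; a pose out of reach is approached as far as the arm can. A call with a gripper value outside its range is refused whole. The fingers move at their own pace and stop on an object; the grip force is fixed at half the most. Time passes only in rows, so rows that repeat a pose let the fingers close. It gives the time, the measured TCP pose, the force and the opening at its end, in the units of the state.
- ctrl.sense(): the state, without advancing time (a new reading comes with each control period).
- imaging.snapshot(name): name is "side" or "top" or "wrist"; returns a dict with "img" (384x512x3 uint8, red, green, blue), "K" (3x3 intrinsics, pixels), "distortion" ([k1, k2, p1, p2, k3] as OpenCV has them; the pictures are not rectified), "eye" and "rotation" of the camera in the world; the wrist camera has in their place "tool_from_camera" (4x4, takes a point from camera to tool coordinates, whose origin is the TCP and whose axes are the flange's). Camera axes: x right, y down, z forward; pixel columns grow to the right and rows downward; lengths in m; the calibration is good to about 2 mm. A picture is of the moment at which its call begins: read the wrist's pose just before it. There is no depth.
- sign_off(): hands the job in, once; it reports no verdict.
Trained networks look in the newest picture that a camera, given by its name, has taken for a name from the list of things; names that differ only in an ending like _2 or _b are one class to them, and where a whole thing is asked for, a point or a joint stands for the part that bears it (a point fixed in the world has none). Each returns a list of dicts, best first, with "p" (0 to 1); they miss things now and then, are a little off and sometimes report something else, mostly with a low value. They report only what shows in the picture. A call takes as long as a camera call. They do not tell look-alikes from the thing itself.
- nets.look_for(camera, label): "point" ([column, row] as shares, 0 to 1, of the picture: columns of its width, rows of its height, amid what is visible of it).
- nets.trace(camera, label): "region" (384x512 bool, what is visible of it) and "point" ([column, row] as shares, 0 to 1, of the picture: columns of its width, rows of its height, amid what is visible of it).
The state is a dict: "clock": time; "qpos": joint angles; "joint_vel": joint speeds; "joint_torque": joint torques, N m; "tcp_pos": TCP position; "eef_rot": TCP orientation; "ft_force": force on the tool from outside, world axes, zero at the start; "moment": the same for the moment, N m; "grip_width": finger opening in m.
Only numpy, scipy, OpenCV 4.12 (cv2) and the standard library are available. Lean on these libraries where they do the work, as an engineer would, in place of code of your own. Each camera call takes 0.05 s, during which the arm holds its last target.

## Working session

There is one attempt and no reset: what is moved stays moved. The work goes in short steps, Python scripts to look and compute and a tool call to move; the robot and the scene stay as the last step left them, time stands still between calls to the robot, and variables do not carry over. Pictures are saved under pics/ and viewed, and the job is handed in when it is done.

Besides the shell and the picture viewer there is one more tool, called after "Emit:" by a JSON object that holds its "op" and its "data", one argument or row to a line. servo_tool: Moves the arm, as the interface text tells. Its arguments: {"type":"object","properties":{"moves":{"type":"array","items":{"type":"object","properties":{"tx":{"type":"number"},"ty":{"type":"number"},"tz":{"type":"number"},"ax":{"type":"number"},"ay":{"type":"number"},"az":{"type":"number"},"fingers":{"type":"number"}}}}},"required":["moves"]}

```bash
ls; mkdir -p pics
python3 - <<'E'
from workcell import ctrl, imaging, sign_off, nets
import cv2
print(ctrl.sense(), ctrl.grip_depth)
for n in ["side","top","wrist"]:
    s=imaging.snapshot(n)
    cv2.imwrite(f"pics/{n}0.png",s["img"][:,:,::-1])
    print(n,{k:v for k,v in s.items() if k!="img"})
E
```

```text
pics
{'clock': 0.0, 'qpos': array([ 1.02671478e+00,  1.81569282e-01,  1.60797447e+00, -7.71424902e-06,
        1.35380193e+00, -2.06275733e-01]), 'joint_vel': array([-0.00056299,  0.00019331, -0.00137517, -0.00010896,  0.00269361,
       -0.00013616]), 'joint_torque': array([-2.17121262e-03, -4.33866334e+01, -3.41848648e+01,  7.01342197e-02,
        3.84517747e-02, -8.43838211e-05]), 'tcp_pos': array([0.1902594 , 0.54205289, 0.23781047]), 'eef_rot': array([-5.27995211e-01, -3.09626018e+00,  2.56593288e-03]), 'ft_force': array([ 0.6056659 , -0.1436133 , -0.38355623]), 'moment': array([ 0.03232631, -0.03192646,  0.00457552]), 'grip_width': 0.08822430099028933} 0.0187
side {'K': array([[416.03151913,   0.        , 252.91301711],
       [  0.        , 416.03151913, 192.94233732],
       [  0.        ,   0.        ,   1.        ]]), 'distortion': array([-0.04454241,  0.        ,  0.        ,  0.        ,  0.        ]), 'eye': array([ 0.27540751, -0.92303735,  0.71066467]), 'rotation': array([-2.12724311,  0.25709114, -0.13010094])}
top {'K': array([[462.26012777,   0.        , 256.4758766
[... 227 characters left out ...]
0360114,  1.39439433]), 'rotation': array([-2.17165485,  2.16877972, -0.08678316])}
wrist {'K': array([[310.3222502 ,   0.        , 256.31939265],
       [  0.        , 310.3222502 , 192.5897478 ],
       [  0.        ,   0.        ,   1.        ]]), 'distortion': array([-0.03147911,  0.        ,  0.        ,  0.        ,  0.        ]), 'tool_from_camera': array([[-1.84739272e-04, -9.50268719e-01, -3.11431095e-01,
         8.13205180e-02],
       [ 9.99999950e-01, -2.55095074e-04,  1.85176132e-04,
        -1.15093866e-03],
       [-2.55411624e-04, -3.11431046e-01,  9.50268719e-01,
        -1.45914818e-01],
       [ 0.00000000e+00,  0.00000000e+00,  0.00000000e+00,
         1.00000000e+00]])}
```

View pics/top0.png

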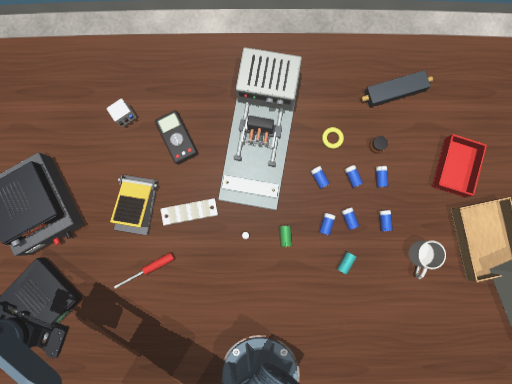

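View pics/side0.png

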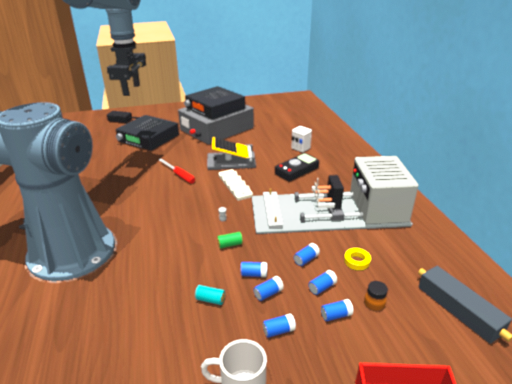

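View pics/wrist0.png

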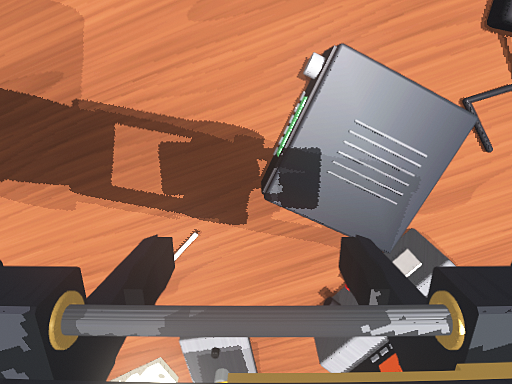

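Top view: blue cells with white bands are at about (320,178), (353,177), (382,177), (328,224), (350,219) and (386,221). The look-alikes are the green cell at (286,236) and the turquoise one at (347,263). The nest is at (189,212), the bed at (250,187), the pedal at (134,205) and the coax adapter at (245,236).

```bash
cat > h.py <<'E'
from workcell import ctrl, imaging, nets
import numpy as np, cv2
from scipy.spatial.transform import Rotation as R
def cam(name):
    st=ctrl.sense(); s=imaging.snapshot(name)
    if name=="wrist":
        T=np.eye(4);T[:3,:3]=R.from_rotvec(st["eef_rot"]).as_matrix();T[:3,3]=st["tcp_pos"]
        M=T@s["tool_from_camera"]
    else:
        M=np.eye(4);M[:3,:3]=R.from_rotvec(s["rotation"]).as_matrix();M[:3,3]=s["eye"]
    s["M"]=M; return s
def back(s,px,z):
    px=np.asarray(px,float).reshape(-1,1,2)
    u=cv2.undistortPoints(px,s["K"],s["distortion"]).reshape(-1,2)
    d=np.c_[u,np.ones(len(u))]@s["M"][:3,:3].T
    e=s["M"][:3,3]
    return e+d*((z-e[2])/d[:,2])[:,None]
def proj(s,P):
    P=np.asarray(P,float).reshape(-1,3)
    M=np.linalg.inv(s["M"]);
    return cv2.projectPoints(P@M[:3,:3].T+M[:3,3],np.zeros(3),np.zeros(3),s["K"],s["distortion"])[0].reshape(-1,2)
def save(s,name,scale=1,crop=None,marks=[]):
    im=s["img"][:,:,::-1].copy()
    for m in marks: cv2.circle(im,tuple(int(round(v)) for v in m),2,(0,255,0),1)
    if crop: im=im[crop[1]:crop[3],crop[0]:crop[2]]
    if scale!=1: im=cv2.resize(im,None,fx=scale,fy=scale,interpolation=cv2.INTER_CUBIC)
    cv2.imwrite("pics/"+name+".png",im)
def Rdown(yaw):
    # tool z down; jaw axis (tool y) at angle yaw from world x
    y=np.array([np.cos(yaw),np.sin(yaw),0]);z=np.array([0,0,-1.]);x=np.cross(y,z)
    return R.from_matrix(np.c_[x,y,z])
def st():
    s=ctrl.sense();r=R.from_rotvec(s["eef_rot"]);m=r.as_matrix()
    return s,np.array(s["tcp_pos"]),r,np.degrees(np.arctan2(m[1,1],m[0,1]))
def move(p,yaw=None,half=True):
    """print tool-frame move from measured pose to TCP p, jaw-axis yaw deg"""
    s,tp,r,y0=st()
    if yaw is None: yaw=y0
    c=[yaw,yaw+180,yaw-180] if half else [yaw]
    best=min(c,key=lambda a:abs((a-y0+180)%360-180))
    rt=Rdown(np.radians(best))
    t=r.inv().apply(np.asarray(p)-tp)*1000
    a=np.degrees((r.inv()*rt).as_rotvec())
    print("t",s["clock"].__round__(2),"tcp",tp.round(4),"yaw",round(y0,1),"w",round(s["grip_width"]*1000,1),"q6",s["qpos"][5].round(2),"F",np.round(s["ft_force"],1))
    print("MOVE tx %.1f ty %.1f tz %.1f ax %.2f ay %.2f az %.2f rows>=%d"%(*t,*a,np.ceil(max(np.linalg.norm(t)/41.7,np.linalg.norm(a)/7.16))))
E
python3 - <<'E'
from h import *
s=cam("top"); save(s,"top1",2.5,(80,30,400,270))
for l,z in [("nest",.012),("cell1_center",.0165),("pedal",.07),("meter",.03),("tape_roll",.019),("screwdriver",.01),("flux_jar",.05),("coax_adapter",.034)]:
    for d in nets.look_for("top",l)[:8]:
        p=np.array(d["point"])*[512,384]; print(l,round(d["p"],2),p.round(),back(s,p,z)[0].round(3))
E
```

```text
nest 0.62 [190. 211.] [0.482 0.211 0.012]
cell1_center 0.53 [382. 177.] [ 0.587 -0.367  0.016]
pedal 0.75 [134. 201.] [0.508 0.364 0.07 ]
meter 0.71 [176. 137.] [0.707 0.252 0.03 ]
tape_roll 0.72 [331. 142.] [ 0.693 -0.213  0.019]
screwdriver 0.62 [156. 263.] [0.328 0.31  0.01 ]
flux_jar 0.57 [379. 143.] [ 0.682 -0.351  0.05 ]
coax_adapter 0.43 [333. 144.] [ 0.684 -0.217  0.034]
coax_adapter 0.3 [190. 210.] [0.486 0.206 0.034]
```

View pics/top1.png

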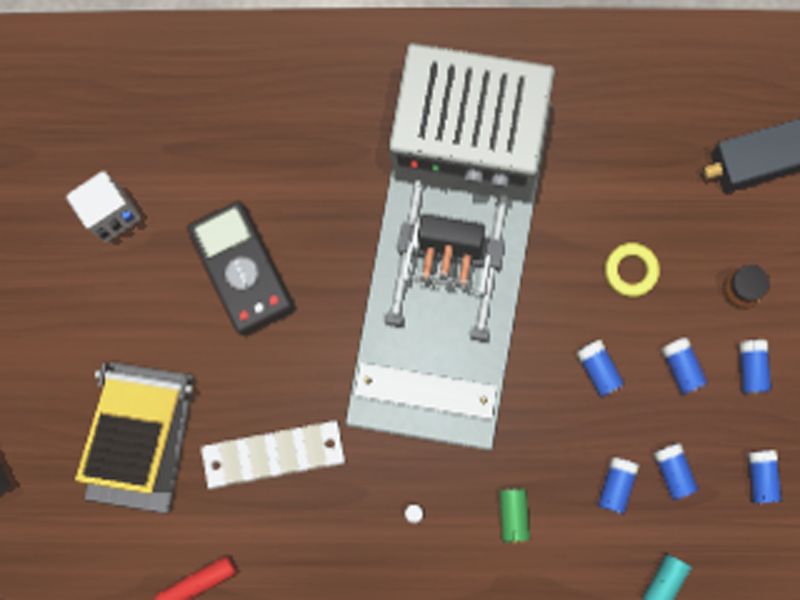

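Run:
```python
from h import *
s=cam("top")
f=lambda a:np.array(a)/2.5+[80,30]
pins=back(s,f([[368,380],[484,399]]),.045); print("pins",pins.round(4),np.linalg.norm(pins[0]-pins[1]),pins.mean(0).round(4))
d=pins[0]-pins[1]; print("bed y-axis deg",np.degrees(np.arctan2(d[1],d[0])))
h=back(s,f([[216,465],[329,443]]),.012); print("nest",h.round(4),np.linalg.norm(h[0]-h[1]),h.mean(0).round(4)); d=h[0]-h[1]; print(np.degrees(np.arctan2(d[1],d[0])))
p=back(s,f([[125,455]]),.076);print("pad",p)
# bed view pose
yb=-10
b=pins.mean(0)
# camera offset: aim so that bed lies ~ at TCP
move([b[0]-0.02,b[1],0.22],-8)
```

```text
pins [[ 0.5673  0.0967  0.045 ]
 [ 0.5449 -0.0396  0.045 ]] 0.13819646564277835 [0.5561 0.0285 0.045 ]
bed y-axis deg 80.68768729295125
nest [[0.4683 0.2816 0.012 ]
 [0.495  0.1455 0.012 ]] 0.13869550226795527 [0.4816 0.2135 0.012 ]
101.12203585408702
pad [[0.47675759 0.37448961 0.076     ]]
t 0.65 tcp [0.1905 0.5425 0.2387] yaw 70.6 w 88.3 q6 -0.21 F [ 0.1 -0.   0.1]
MOVE tx -496.4 ty -370.4 tz 18.7 ax -0.00 ay -0.00 az 78.64 rows>=15
```

Emit:
{"op": "servo_tool", "data": {
  "moves": [
    {"tx": -496,"ty": -370,"tz": 18,"az": 78.6},
    {"tx": -496,"ty": -370,"tz": 18,"az": 78.6},
    {"tx": -496,"ty": -370,"tz": 18,"az": 78.6},
    {"tx": -496,"ty": -370,"tz": 18,"az": 78.6},
    {"tx": -496,"ty": -370,"tz": 18,"az": 78.6},
    {"tx": -496,"ty": -370,"tz": 18,"az": 78.6},
    {"tx": -496,"ty": -370,"tz": 18,"az": 78.6},
    {"tx": -496,"ty": -370,"tz": 18,"az": 78.6},
    {"tx": -496,"ty": -370,"tz": 18,"az": 78.6},
    {"tx": -496,"ty": -370,"tz": 18,"az": 78.6},
    {"tx": -496,"ty": -370,"tz": 18,"az": 78.6},
    {"tx": -496,"ty": -370,"tz": 18,"az": 78.6}
  ]
}}

```text
validation failed for argument at $.mo...
```

Run:
```python
from h import *
move([0.536,0.0285,0.22],-8)
```

```text
t 0.65 tcp [0.1905 0.5425 0.2387] yaw 70.6 w 88.3 q6 -0.21 F [ 0.1 -0.   0.1]
MOVE tx -496.3 ty -370.5 tz 18.7 ax -0.00 ay -0.00 az 78.64 rows>=15
```

Emit:
{"op": "servo_tool", "data": {
  "moves": [
    {"tx": -40,"ty": -30,"tz": 0,"ax": 0,"ay": 0,"az": 6,"fingers": 88}
  ]
}}

```text
clock: 0.73
tcp_pos: [0.2113, 0.511, 0.2387]
eef_rot: [-0.681, -3.065, -0.004]
ft_force: [1.4, -1.3, 1.5]
grip_width: 0.0878
```

Emit:
{"op": "servo_tool", "data": {
  "moves": [
    {"tx": -456,"ty": -340,"tz": 18,"ax": 0,"ay": 0,"az": 72,"fingers": 88},
    {"tx": -456,"ty": -340,"tz": 18,"ax": 0,"ay": 0,"az": 72,"fingers": 88}
  ]
}}

```text
clock: 0.9
tcp_pos: [0.2529, 0.4333, 0.2359]
eef_rot: [1.072, 2.953, 0.0]
ft_force: [0.4, 0.7, 0.2]
grip_width: 0.0881
```

Run:
```python
from h import *
move([0.536,0.0285,0.22],-8)
```

```text
t 0.9 tcp [0.2529 0.4333 0.2359] yaw 50.1 w 88.1 q6 -0.07 F [0.4 0.7 0.2]
MOVE tx -476.9 ty -128.9 tz 16.0 ax 0.01 ay 0.01 az 58.10 rows>=12
```

Emit:
{"op": "servo_tool", "data": {
  "moves": [
    {"tx": -477,"ty": -129,"tz": 16,"ax": 0,"ay": 0,"az": 58,"fingers": 88},
    {"tx": -477,"ty": -129,"tz": 16,"ax": 0,"ay": 0,"az": 58,"fingers": 88},
    {"tx": -477,"ty": -129,"tz": 16,"ax": 0,"ay": 0,"az": 58,"fingers": 88},
    {"tx": -477,"ty": -129,"tz": 16,"ax": 0,"ay": 0,"az": 58,"fingers": 88},
    {"tx": -477,"ty": -129,"tz": 16,"ax": 0,"ay": 0,"az": 58,"fingers": 88},
    {"tx": -477,"ty": -129,"tz": 16,"ax": 0,"ay": 0,"az": 58,"fingers": 88},
    {"tx": -477,"ty": -129,"tz": 16,"ax": 0,"ay": 0,"az": 58,"fingers": 88},
    {"tx": -477,"ty": -129,"tz": 16,"ax": 0,"ay": 0,"az": 58,"fingers": 88},
    {"tx": -477,"ty": -129,"tz": 16,"ax": 0,"ay": 0,"az": 58,"fingers": 88},
    {"tx": -477,"ty": -129,"tz": 16,"ax": 0,"ay": 0,"az": 58,"fingers": 88},
    {"tx": -477,"ty": -129,"tz": 16,"ax": 0,"ay": 0,"az": 58,"fingers": 88},
    {"tx": -477,"ty": -129,"tz": 16,"ax": 0,"ay": 0,"az": 58,"fingers": 88}
  ]
}}

```text
clock: 1.9
tcp_pos: [0.5387, 0.0279, 0.2202]
eef_rot: [2.366, 2.066, 0.001]
ft_force: [0.4, 0.8, 0.2]
grip_width: 0.0878
```

Emit:
{"op": "servo_tool", "data": {
  "moves": [
    {"tx": 0,"ty": 0,"tz": 0,"ax": 0,"ay": 0,"az": 0,"fingers": 88},
    {"tx": 0,"ty": 0,"tz": 0,"ax": 0,"ay": 0,"az": 0,"fingers": 88},
    {"tx": 0,"ty": 0,"tz": 0,"ax": 0,"ay": 0,"az": 0,"fingers": 88}
  ]
}}

```text
clock: 2.15
tcp_pos: [0.5369, 0.0308, 0.2198]
eef_rot: [-2.365, -2.066, 0.001]
ft_force: [-0.3, 0.5, -0.0]
grip_width: 0.0877
```

Run:
```python
from h import *
s=cam("wrist"); save(s,"w1",1.5)
move([0.536,0.0285,0.22],-8)
pins=[[ 0.5673,  0.0967,  0.045 ], [ 0.5449, -0.0396,  0.045 ]]
print(proj(s,pins))
```

```text
t 2.2 tcp [0.5368 0.0315 0.2199] yaw -7.6 w 87.8 q6 -0.03 F [-0.4 -0.1  0.1]
MOVE tx -3.0 ty -0.4 tz -0.1 ax -0.05 ay -0.02 az 0.36 rows>=1
[[278.41093011 102.5225339 ]
 [272.31015672 229.27045184]]
```

View pics/w1.png

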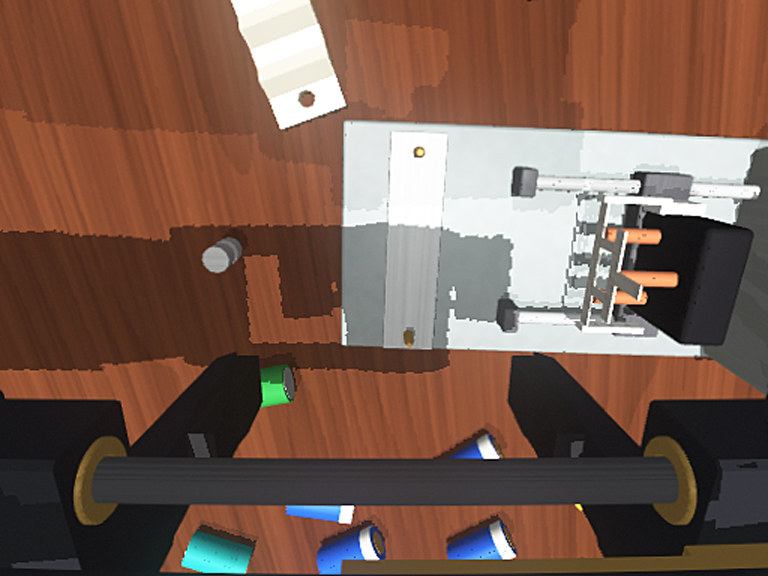

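Run:
```python
from h import *
s=cam("wrist")
im=s["img"][:,:,::-1]
a=cv2.resize(im[80:125,250:310],None,fx=8,fy=8,interpolation=cv2.INTER_CUBIC)
b=cv2.resize(im[205:250,245:305],None,fx=8,fy=8,interpolation=cv2.INTER_CUBIC)
cv2.imwrite("pics/w2.png",np.vstack([a,b])[:, :]);print(a.shape)
```

```text
(360, 480, 3)
```

View pics/w2.png

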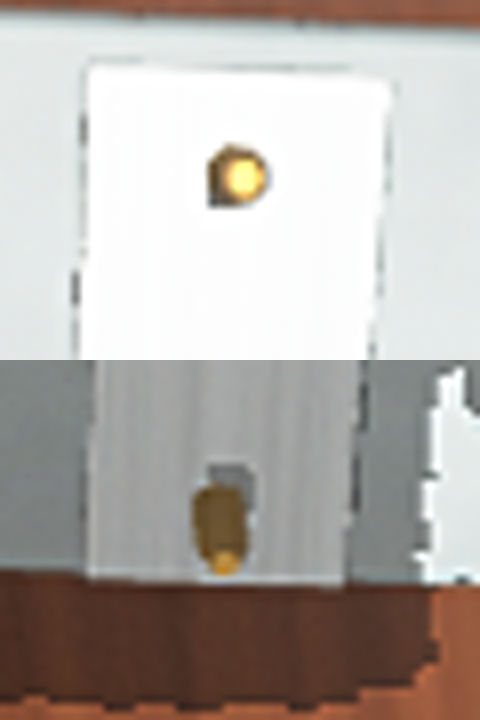

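Run:
```python
from h import *
s=cam("wrist")
p=back(s,[[280.0,102.2],[272.75,230.0]],.045); print(p.round(4),np.linalg.norm(p[0]-p[1]),p.mean(0).round(4)); d=p[0]-p[1]; print(np.degrees(np.arctan2(d[1],d[0])))
c=back(s,[[88/8+250,66/8+80],[390/8+250,84/8+80],[88/8+245,215/8+205],[345/8+245,222/8+205]],.025); print(c.round(4),c.mean(0).round(4))
n=back(s,[[307/1.5,98/1.5]],.012);print("nest hole",n)
move([0.4816-.03,0.2135-.01,0.19],11)
```

```text
[[ 0.5687  0.0977  0.045 ]
 [ 0.5453 -0.0398  0.045 ]] 0.13949843851239982 [0.557 0.029 0.045]
80.35645361926042
[[ 0.5519  0.1135  0.025 ]
 [ 0.5908  0.1061  0.025 ]
 [ 0.5249 -0.049   0.025 ]
 [ 0.5632 -0.0553  0.025 ]] [0.5577 0.0288 0.025 ]
nest hole [[0.49564622 0.14471483 0.012     ]]
t 2.3 tcp [0.5368 0.0318 0.2202] yaw -7.6 w 87.8 q6 -0.03 F [-0.  -0.9 -0.1]
MOVE tx 158.9 ty -107.1 tz 30.2 ax -0.00 ay -0.01 az -18.57 rows>=5
```

Emit:
{"op": "servo_tool", "data": {
  "moves": [
    {"tx": 169,"ty": -78,"tz": 25,"ax": 0,"ay": 0,"az": -18.5,"fingers": 88},
    {"tx": 169,"ty": -78,"tz": 25,"ax": 0,"ay": 0,"az": -18.5,"fingers": 88},
    {"tx": 169,"ty": -78,"tz": 25,"ax": 0,"ay": 0,"az": -18.5,"fingers": 88},
    {"tx": 169,"ty": -78,"tz": 25,"ax": 0,"ay": 0,"az": -18.5,"fingers": 88},
    {"tx": 169,"ty": -78,"tz": 25,"ax": 0,"ay": 0,"az": -18.5,"fingers": 88},
    {"tx": 169,"ty": -78,"tz": 25,"ax": 0,"ay": 0,"az": -18.5,"fingers": 88},
    {"tx": 169,"ty": -78,"tz": 25,"ax": 0,"ay": 0,"az": -18.5,"fingers": 88},
    {"tx": 169,"ty": -78,"tz": 25,"ax": 0,"ay": 0,"az": -18.5,"fingers": 88},
    {"tx": 169,"ty": -78,"tz": 25,"ax": 0,"ay": 0,"az": -18.5,"fingers": 88}
  ]
}}

```text
clock: 3.05
tcp_pos: [0.4832, 0.2076, 0.1955]
eef_rot: [2.002, 2.42, 0.001]
ft_force: [0.3, 0.7, 0.1]
grip_width: 0.0879
```

Run:
```python
from h import *
s=cam("wrist"); save(s,"w3",1.5)
move([0.4816,0.2135,0.19],11.1)
```

```text
t 3.1 tcp [0.4833 0.2074 0.1955] yaw 10.7 w 88.0 q6 -0.01 F [ 1.   0.5 -0.7]
MOVE tx 6.3 ty -0.6 tz 5.5 ax 0.05 ay 0.02 az -0.35 rows>=1
```

View pics/w3.png

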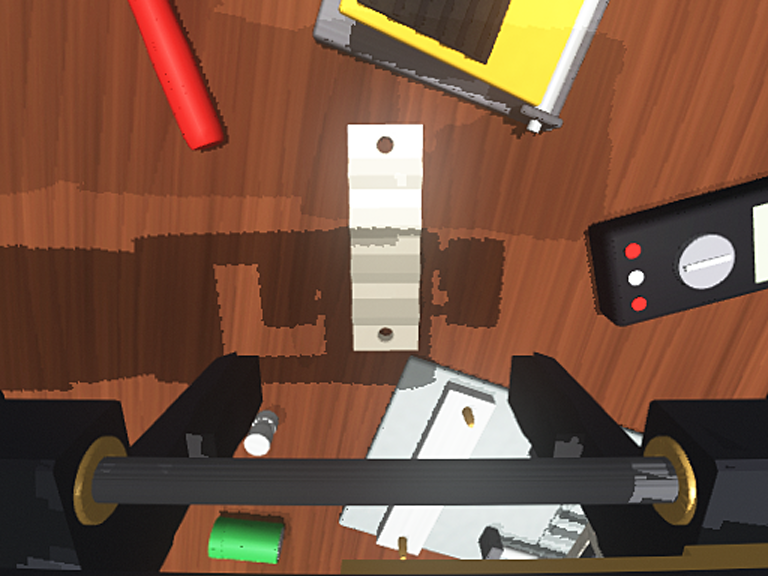

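Run:
```python
from h import *
s=cam("wrist")
p=back(s,[[256.7,96.2],[257.3,222.7]],.012); print(p.round(4),np.linalg.norm(p[0]-p[1]),p.mean(0).round(4)); d=p[0]-p[1]; a=np.degrees(np.arctan2(d[1],d[0]));print(a)
c=p.mean(0)
move([c[0],c[1],0.003],a-90)
```

```text
[[0.469  0.2814 0.012 ]
 [0.4958 0.1443 0.012 ]] 0.13971619599642998 [0.4824 0.2128 0.012 ]
101.04001545225827
t 3.15 tcp [0.4833 0.2073 0.1954] yaw 10.7 w 88.1 q6 -0.01 F [-0.5  0.3 -1. ]
MOVE tx 5.6 ty -0.0 tz 192.4 ax 0.03 ay 0.01 az -0.32 rows>=5
```

Emit:
{"op": "servo_tool", "data": {
  "moves": [
    {"tx": 5.6,"ty": 0,"tz": 40,"ax": 0,"ay": 0,"az": -0.3,"fingers": 88},
    {"tx": 5.6,"ty": 0,"tz": 80,"ax": 0,"ay": 0,"az": -0.3,"fingers": 88},
    {"tx": 5.6,"ty": 0,"tz": 115,"ax": 0,"ay": 0,"az": -0.3,"fingers": 88},
    {"tx": 5.6,"ty": 0,"tz": 145,"ax": 0,"ay": 0,"az": -0.3,"fingers": 88},
    {"tx": 5.6,"ty": 0,"tz": 165,"ax": 0,"ay": 0,"az": -0.3,"fingers": 88},
    {"tx": 5.6,"ty": 0,"tz": 180,"ax": 0,"ay": 0,"az": -0.3,"fingers": 88},
    {"tx": 5.6,"ty": 0,"tz": 187,"ax": 0,"ay": 0,"az": -0.3,"fingers": 88},
    {"tx": 5.6,"ty": 0,"tz": 191,"ax": 0,"ay": 0,"az": -0.3,"fingers": 88},
    {"tx": 5.6,"ty": 0,"tz": 191,"ax": 0,"ay": 0,"az": -0.3,"fingers": 88}
  ]
}}

```text
clock: 3.9
tcp_pos: [0.482, 0.2133, 0.0039]
eef_rot: [-1.997, -2.425, 0.001]
ft_force: [0.3, -0.5, -0.5]
grip_width: 0.0879
```

Emit:
{"op": "servo_tool", "data": {
  "moves": [
    {"tx": 0,"ty": 0,"tz": 0,"ax": 0,"ay": 0,"az": 0,"fingers": 40},
    {"tx": 0,"ty": 0,"tz": 0,"ax": 0,"ay": 0,"az": 0,"fingers": 40},
    {"tx": 0,"ty": 0,"tz": 0,"ax": 0,"ay": 0,"az": 0,"fingers": 40},
    {"tx": 0,"ty": 0,"tz": 0,"ax": 0,"ay": 0,"az": 0,"fingers": 40},
    {"tx": 0,"ty": 0,"tz": 0,"ax": 0,"ay": 0,"az": 0,"fingers": 40},
    {"tx": 0,"ty": 0,"tz": 0,"ax": 0,"ay": 0,"az": 0,"fingers": 40},
    {"tx": 0,"ty": 0,"tz": 0,"ax": 0,"ay": 0,"az": 0,"fingers": 40},
    {"tx": 0,"ty": 0,"tz": 0,"ax": 0,"ay": 0,"az": 0,"fingers": 40}
  ]
}}

```text
clock: 4.57
tcp_pos: [0.482, 0.214, 0.0045]
eef_rot: [1.995, 2.426, 0.001]
ft_force: [-0.2, -0.1, 3.6]
grip_width: 0.0499
```

Run:
```python
from h import *
s=cam("wrist"); save(s,"w4",1.5)
move([0.4824,0.2128,0.1])
```

```text
t 4.62 tcp [0.482  0.214  0.0045] yaw 11.1 w 49.5 q6 -0.0 F [-0.8 -0.3  4. ]
MOVE tx -1.3 ty 0.2 tz -95.5 ax 0.03 ay -0.00 az 0.00 rows>=3
```

View pics/w4.png

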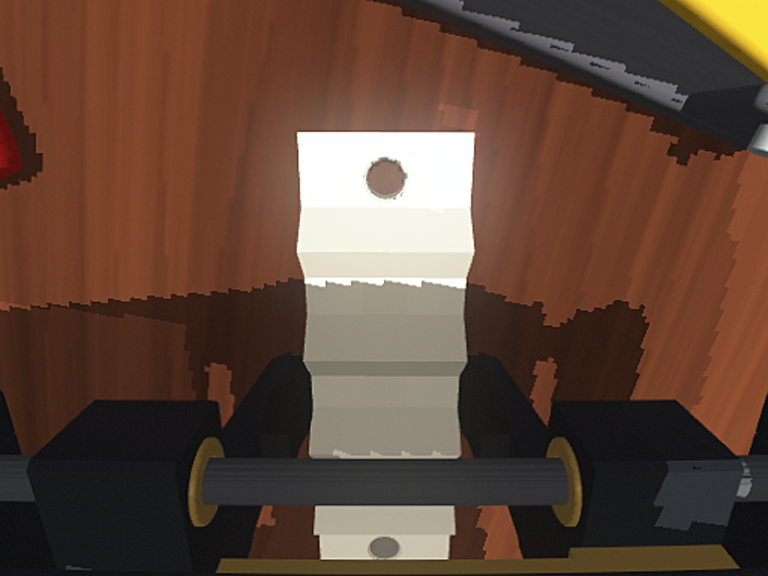

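Run:
```python
from h import *
s=cam("wrist")
p=back(s,[[257.3,118.7],[256,364.9]],.012); print(p.round(4),np.linalg.norm(p[0]-p[1]),p.mean(0).round(4))
_,tp,r,y=st(); print(r.inv().apply(p-tp).round(4), r.inv().apply(p.mean(0)-tp).round(4))
```

```text
[[0.4685 0.2815 0.012 ]
 [0.4947 0.1447 0.012 ]] 0.13923904822252497 [0.4816 0.2131 0.012 ]
[[ 0.0689 -0.0002 -0.0076]
 [-0.0704 -0.0009 -0.0076]] [-0.0008 -0.0006 -0.0076]
```

Run:
```python
from h import *
move([0.4820,0.2140,0.09])
move([0.5577,0.0297,0.09],-9.5)
```

```text
t 4.67 tcp [0.482  0.214  0.0044] yaw 11.1 w 49.6 q6 -0.0 F [-0.8  0.   4.4]
MOVE tx 0.0 ty 0.1 tz -85.6 ax 0.03 ay -0.00 az 0.00 rows>=3
t 4.67 tcp [0.482  0.214  0.0044] yaw 11.1 w 49.6 q6 -0.0 F [-0.8  0.   4.4]
MOVE tx -195.4 ty 38.8 tz -85.6 ax 0.03 ay -0.01 az 20.62 rows>=6
```

Emit:
{"op": "servo_tool", "data": {
  "moves": [
    {"tx": 0,"ty": 0,"tz": -15,"ax": 0,"ay": 0,"az": 0,"fingers": 40},
    {"tx": 0,"ty": 0,"tz": -45,"ax": 0,"ay": 0,"az": 0,"fingers": 40},
    {"tx": 0,"ty": 0,"tz": -85,"ax": 0,"ay": 0,"az": 0,"fingers": 40},
    {"tx": -25,"ty": 4,"tz": -85,"ax": 0,"ay": 0,"az": 2,"fingers": 40},
    {"tx": -55,"ty": 10,"tz": -85,"ax": 0,"ay": 0,"az": 6,"fingers": 40},
    {"tx": -90,"ty": 17,"tz": -85,"ax": 0,"ay": 0,"az": 10,"fingers": 40},
    {"tx": -125,"ty": 25,"tz": -85,"ax": 0,"ay": 0,"az": 14,"fingers": 40},
    {"tx": -155,"ty": 31,"tz": -85,"ax": 0,"ay": 0,"az": 17,"fingers": 40},
    {"tx": -180,"ty": 35.5,"tz": -85,"ax": 0,"ay": 0,"az": 19.5,"fingers": 40},
    {"tx": -195.4,"ty": 38.8,"tz": -85,"ax": 0,"ay": 0,"az": 20.6,"fingers": 40},
    {"tx": -195.4,"ty": 38.8,"tz": -85,"ax": 0,"ay": 0,"az": 20.6,"fingers": 40},
    {"tx": -195.4,"ty": 38.8,"tz": -85,"ax": 0,"ay": 0,"az": 20.6,"fingers": 40}
  ]
}}

```text
clock: 5.67
tcp_pos: [0.557, 0.0294, 0.0884]
eef_rot: [-2.397, -2.028, 0.001]
ft_force: [-0.5, -0.5, -3.1]
grip_width: 0.05
```

Run:
```python
from h import *
s=cam("wrist"); save(s,"w5",1.5)
move([0.5577,0.0297,0.06],-9.5)
```

```text
t 5.72 tcp [0.5566 0.0303 0.0884] yaw -9.4 w 49.6 q6 0.01 F [ 0.6  0.1 -3.2]
MOVE tx -0.4 ty 1.2 tz 28.4 ax -0.11 ay -0.03 az 0.05 rows>=1
```

View pics/w5.png

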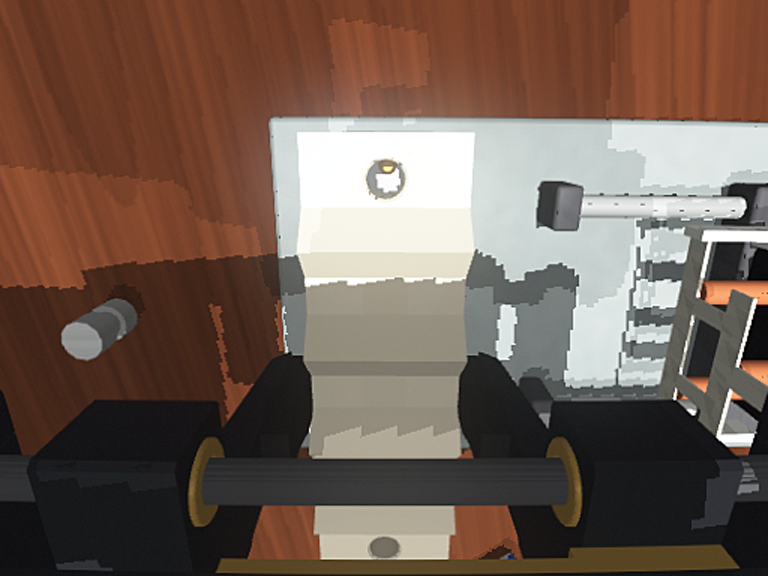

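Run:
```python
from h import *
s=cam("wrist"); save(s,"w6",10,(235,95,280,140))
_,tp,r,y=st()
print(r.inv().apply(back(s,[[388/1.5,167/1.5]],.045)-tp).round(4), r.inv().apply(back(s,[[257.3,118.9]],tp[2]+.0075)-tp).round(4))
```

```text
[[0.0683 0.0012 0.0435]] [[ 0.0681  0.0003 -0.0075]]
```

View pics/w6.png

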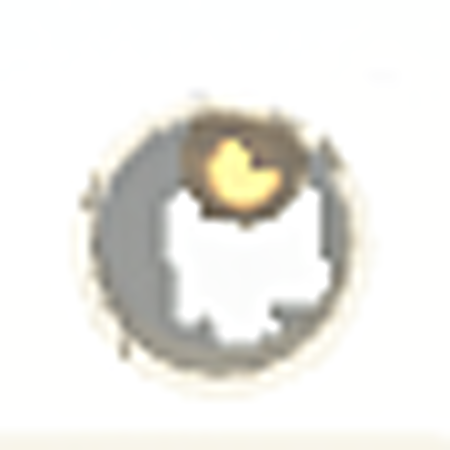

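Emit:
{"op": "servo_tool", "data": {
  "moves": [
    {"tx": 0,"ty": 1.4,"tz": 10,"ax": 0,"ay": 0,"az": 0,"fingers": 40},
    {"tx": 0,"ty": 1.4,"tz": 25,"ax": 0,"ay": 0,"az": 0,"fingers": 40},
    {"tx": 0,"ty": 1.4,"tz": 35,"ax": 0,"ay": 0,"az": 0,"fingers": 40},
    {"tx": 0,"ty": 1.4,"tz": 40,"ax": 0,"ay": 0,"az": 0,"fingers": 40},
    {"tx": 0,"ty": 1.4,"tz": 45,"ax": 0,"ay": 0,"az": 0,"fingers": 40},
    {"tx": 0,"ty": 1.4,"tz": 48,"ax": 0,"ay": 0,"az": 0,"fingers": 40}
  ]
}}

```text
clock: 6.27
tcp_pos: [0.5585, 0.0299, 0.0403]
eef_rot: [-2.396, -2.031, 0.001]
ft_force: [-0.6, -0.2, -3.0]
grip_width: 0.0495
```

Emit:
{"op": "servo_tool", "data": {
  "moves": [
    {"tx": 0,"ty": 0,"tz": 3,"ax": 0,"ay": 0,"az": 0,"fingers": 40},
    {"tx": 0,"ty": 0,"tz": 6,"ax": 0,"ay": 0,"az": 0,"fingers": 40},
    {"tx": 0,"ty": 0,"tz": 8,"ax": 0,"ay": 0,"az": 0,"fingers": 40},
    {"tx": 0,"ty": 0,"tz": 9.5,"ax": 0,"ay": 0,"az": 0,"fingers": 40},
    {"tx": 0,"ty": 0,"tz": 11,"ax": 0,"ay": 0,"az": 0,"fingers": 40},
    {"tx": 0,"ty": 0,"tz": 11,"ax": 0,"ay": 0,"az": 0,"fingers": 40}
  ]
}}

```text
clock: 6.77
tcp_pos: [0.5588, 0.0294, 0.03]
eef_rot: [-2.397, -2.03, 0.0]
ft_force: [-0.5, 0.5, -2.1]
grip_width: 0.0498
```

Run:
```python
from h import *
s=cam("wrist"); save(s,"w7",1.5)
move([0.5577,0.0297,0.0285],-9.5)
```

```text
t 6.82 tcp [0.5589 0.0293 0.0301] yaw -9.5 w 49.9 q6 0.01 F [ 0.3  0.6 -2.9]
MOVE tx 0.2 ty -1.2 tz 1.6 ax -0.00 ay 0.00 az 0.02 rows>=1
```

View pics/w7.png

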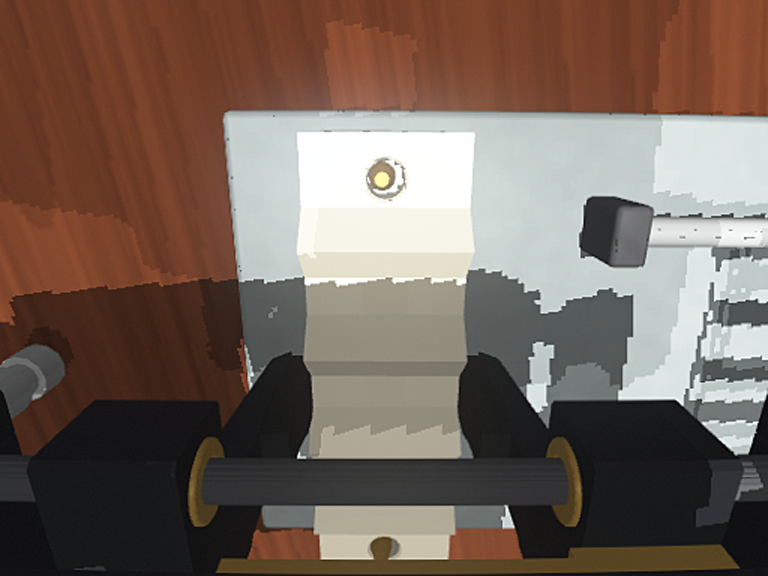

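Emit:
{"op": "servo_tool", "data": {
  "moves": [
    {"tx": 0,"ty": -0.8,"tz": 0.8,"ax": 0,"ay": 0,"az": 0,"fingers": 40},
    {"tx": 0,"ty": -0.8,"tz": 1.6,"ax": 0,"ay": 0,"az": 0,"fingers": 40},
    {"tx": 0,"ty": -0.8,"tz": 2,"ax": 0,"ay": 0,"az": 0,"fingers": 40},
    {"tx": 0,"ty": -0.8,"tz": 2,"ax": 0,"ay": 0,"az": 0,"fingers": 40}
  ]
}}

```text
clock: 7.15
tcp_pos: [0.5584, 0.0295, 0.0294]
eef_rot: [2.397, 2.03, 0.0]
ft_force: [-5.6, 0.3, 8.6]
grip_width: 0.0497
```

Emit:
{"op": "servo_tool", "data": {
  "moves": [
    {"tx": 0,"ty": 0,"tz": 0,"ax": 0,"ay": 0,"az": 0,"fingers": 75},
    {"tx": 0,"ty": 0,"tz": 0,"ax": 0,"ay": 0,"az": 0,"fingers": 75},
    {"tx": 0,"ty": 0,"tz": 0,"ax": 0,"ay": 0,"az": 0,"fingers": 75},
    {"tx": 0,"ty": 0,"tz": 0,"ax": 0,"ay": 0,"az": 0,"fingers": 75},
    {"tx": 0,"ty": 0,"tz": -20,"ax": 0,"ay": 0,"az": 0,"fingers": 75},
    {"tx": 0,"ty": 0,"tz": -60,"ax": 0,"ay": 0,"az": 0,"fingers": 75},
    {"tx": 0,"ty": 0,"tz": -100,"ax": 0,"ay": 0,"az": 0,"fingers": 75},
    {"tx": 0,"ty": 0,"tz": -130,"ax": 0,"ay": 0,"az": 0,"fingers": 75},
    {"tx": 0,"ty": 0,"tz": -150,"ax": 0,"ay": 0,"az": 0,"fingers": 75},
    {"tx": 0,"ty": 0,"tz": -150,"ax": 0,"ay": 0,"az": 0,"fingers": 75},
    {"tx": 0,"ty": 0,"tz": -150,"ax": 0,"ay": 0,"az": 0,"fingers": 75}
  ]
}}

```text
clock: 8.07
tcp_pos: [0.5589, 0.0294, 0.1792]
eef_rot: [2.396, 2.029, 0.003]
ft_force: [-1.2, 0.5, -0.0]
grip_width: 0.075
```

Run:
```python
from h import *
s=cam("wrist"); save(s,"w8",1.5)
move([0.5577,0.0297,0.18],-9.5)
t=cam("top"); save(t,"t2",3,(200,130,420,290))
```

```text
t 8.12 tcp [0.5577 0.0296 0.1775] yaw -9.5 w 74.6 q6 0.01 F [-0.1  0.4  0.1]
MOVE tx 0.1 ty -0.1 tz -2.5 ax -0.02 ay 0.00 az 0.02 rows>=1
```

View pics/w8.png

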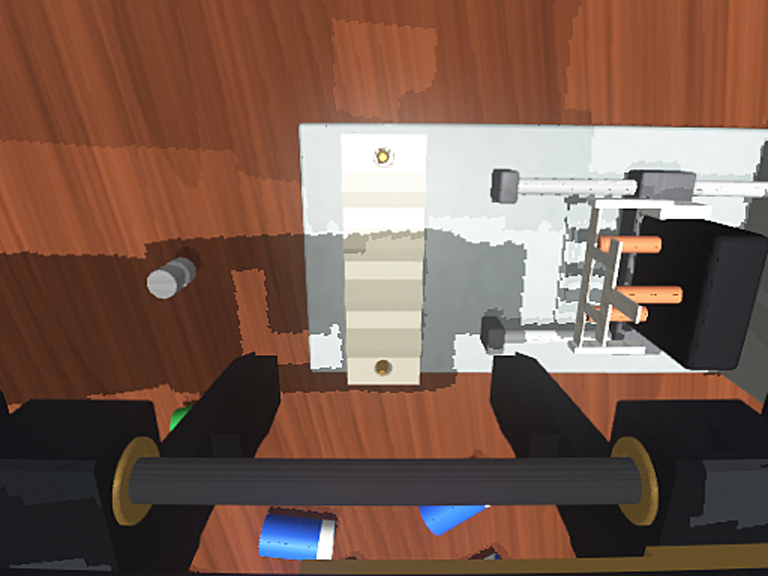

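View pics/t2.png

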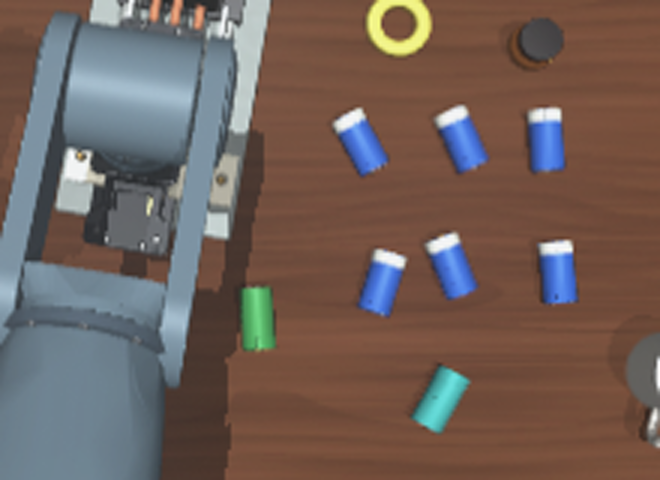

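```bash
cat >> h.py <<'E'
def cells(s,z=.0165,minarea=60,roi=None,white=140):
    im=s["img"].astype(int); r,g,b=im[...,0],im[...,1],im[...,2]
    blue=((b>90)&(b>1.6*r)&(b>1.4*g)).astype(np.uint8)
    wh=((im.min(2)>white)&(im.max(2)-im.min(2)<50)).astype(np.uint8)
    n,l,stt,c=cv2.connectedComponentsWithStats(blue)
    out=[]
    for i in range(1,n):
        if stt[i,4]<minarea: continue
        m=(l==i).astype(np.uint8); L=np.sqrt(stt[i,4]/1.1)
        k=int(max(3,L*0.5))|1
        nb=cv2.dilate(m,np.ones((k,k),np.uint8))&wh
        u=cv2.morphologyEx(m|nb,cv2.MORPH_CLOSE,np.ones((3,3),np.uint8))
        # corners of rect
        ys,xs=np.nonzero(u); rect=cv2.minAreaRect(np.c_[xs,ys].astype(np.float32))
        box=cv2.boxPoints(rect); bc=c[i]
        if nb.sum()<3: continue
        ys,xs=np.nonzero(nb); wc=np.array([xs.mean(),ys.mean()])
        B=back(s,box,z)
        e1,e2=B[1]-B[0],B[2]-B[1]
        e=e1 if np.linalg.norm(e1)>np.linalg.norm(e2) else e2
        w=back(s,[wc],z)[0]-back(s,[bc],z)[0]
        if e@w<0:e=-e
        out.append(dict(c=B.mean(0),yaw=np.degrees(np.arctan2(e[1],e[0])),L=max(np.linalg.norm(e1),np.linalg.norm(e2)),W=min(np.linalg.norm(e1),np.linalg.norm(e2)),px=np.array(rect[0]),wyaw=np.degrees(np.arctan2(w[1],w[0]))))
    return out
E
python3 - <<'E'
from h import *
s=cam("wrist")
p=back(s,np.array([[382.5,157],[383,368]])/1.5,.037); d=p[0]-p[1];print(p.mean(0).round(4),np.linalg.norm(d),np.degrees(np.arctan2(d[1],d[0])))
t=cam("top")
for c in cells(t): print(c["px"].round(),c["c"].round(4),"yaw %.1f %.1f L %.3f W %.3f"%(c["yaw"],c["wyaw"],c["L"],c["W"]))
move([0.5,-.17,.15],0)
E
```

```text
[0.5551 0.029  0.037 ] 0.13913915788596787 80.57301101539431
[354. 176.] [ 0.5894 -0.2811  0.0165] yaw 22.2 21.5 L 0.059 W 0.033
[320. 177.] [ 0.5864 -0.1791  0.0165] yaw 27.9 27.1 L 0.060 W 0.032
[382. 177.] [ 0.5863 -0.3659  0.0165] yaw -1.5 5.1 L 0.055 W 0.034
[350. 219.] [ 0.4613 -0.269   0.0165] yaw 21.1 19.4 L 0.057 W 0.032
[386. 221.] [ 0.4544 -0.3753  0.0165] yaw 5.2 2.4 L 0.057 W 0.033
[327. 224.] [ 0.4452 -0.1989  0.0165] yaw -19.0 -19.9 L 0.059 W 0.031
t 8.27 tcp [0.5568 0.0297 0.176 ] yaw -9.5 w 74.9 q6 0.01 F [-1.1  0.3  0.6]
MOVE tx -206.3 ty -23.1 tz 26.1 ax -0.21 ay -0.02 az -9.48 rows>=6
```

Run:
```python
from h import *
move([0.4452,-.1989,.10],-19)
```

```text
t 8.27 tcp [0.5568 0.0297 0.176 ] yaw -9.5 w 74.9 q6 0.01 F [-1.1  0.3  0.6]
MOVE tx -243.9 ty -72.2 tz 76.3 ax -0.21 ay 0.02 az 9.52 rows>=7
```

Emit:
{"op": "servo_tool", "data": {
  "moves": [
    {"tx": -35,"ty": -10,"tz": 0,"ax": 0,"ay": 0,"az": 2,"fingers": 80},
    {"tx": -244,"ty": -72,"tz": 76,"ax": 0,"ay": 0,"az": 9.5,"fingers": 80},
    {"tx": -244,"ty": -72,"tz": 76,"ax": 0,"ay": 0,"az": 9.5,"fingers": 80},
    {"tx": -244,"ty": -72,"tz": 76,"ax": 0,"ay": 0,"az": 9.5,"fingers": 80},
    {"tx": -244,"ty": -72,"tz": 76,"ax": 0,"ay": 0,"az": 9.5,"fingers": 80},
    {"tx": -244,"ty": -72,"tz": 76,"ax": 0,"ay": 0,"az": 9.5,"fingers": 80},
    {"tx": -244,"ty": -72,"tz": 76,"ax": 0,"ay": 0,"az": 9.5,"fingers": 80},
    {"tx": -244,"ty": -72,"tz": 76,"ax": 0,"ay": 0,"az": 9.5,"fingers": 80},
    {"tx": -244,"ty": -72,"tz": 76,"ax": 0,"ay": 0,"az": 9.5,"fingers": 80},
    {"tx": -244,"ty": -72,"tz": 76,"ax": 0,"ay": 0,"az": 9.5,"fingers": 80}
  ]
}}

```text
clock: 9.1
tcp_pos: [0.4468, -0.1985, 0.1016]
eef_rot: [-2.556, -1.824, 0.0]
ft_force: [-0.3, 1.1, -0.6]
grip_width: 0.0802
```

Run:
```python
from h import *
s=cam("wrist"); save(s,"w9",1.5)
for c in cells(s,minarea=600): print(c["px"].round(),c["c"].round(4),"yaw %.1f %.1f L %.3f W %.3f"%(c["yaw"],c["wyaw"],c["L"],c["W"]))
move([0.4452,-.1989,.006],-19)
```

```text
[427. 119.] [ 0.5846 -0.182   0.0165] yaw 28.1 23.8 L 0.060 W 0.035
[253. 201.] [ 0.4432 -0.2001  0.0165] yaw -17.9 -17.1 L 0.059 W 0.035
[445. 229.] [ 0.5839 -0.2751  0.0165] yaw 24.4 17.2 L 0.058 W 0.024
[298. 269.] [ 0.4583 -0.2714  0.0165] yaw 18.5 23.9 L 0.062 W 0.039
[318. 353.] [ 0.4515 -0.3656  0.0165] yaw -4.3 -3.7 L 0.054 W 0.029
t 9.15 tcp [ 0.4472 -0.1983  0.1019] yaw -18.9 w 79.8 q6 -0.33 F [-0.3  0.   0.4]
MOVE tx -1.3 ty -1.7 tz 95.9 ax -0.02 ay -0.03 az 0.07 rows>=3
```

View pics/w9.png

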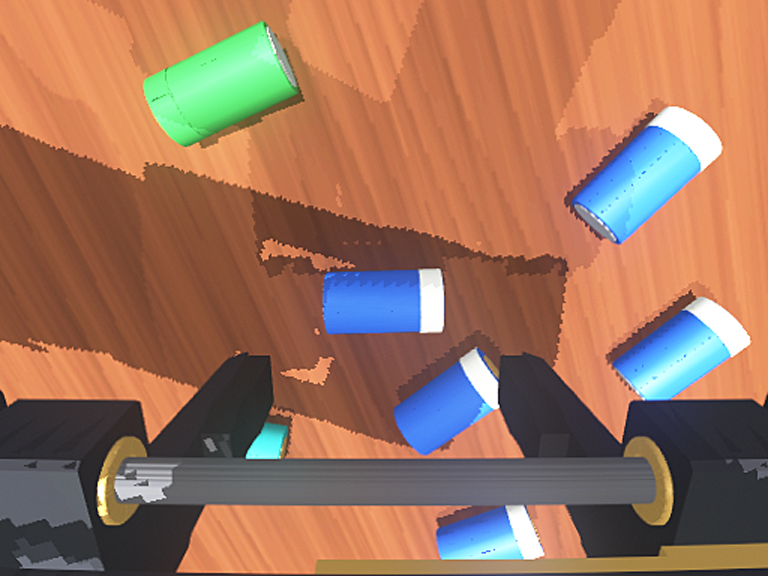

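Emit:
{"op": "servo_tool", "data": {
  "moves": [
    {"tx": -2,"ty": -2.4,"tz": 35,"ax": 0,"ay": 0,"az": 0,"fingers": 80},
    {"tx": -2,"ty": -2.4,"tz": 65,"ax": 0,"ay": 0,"az": 0,"fingers": 80},
    {"tx": -2,"ty": -2.4,"tz": 85,"ax": 0,"ay": 0,"az": 0,"fingers": 80},
    {"tx": -2,"ty": -2.4,"tz": 95,"ax": 0,"ay": 0,"az": 0,"fingers": 80},
    {"tx": -2,"ty": -2.4,"tz": 95,"ax": 0,"ay": 0,"az": 0,"fingers": 80},
    {"tx": -2,"ty": -2.4,"tz": 95,"ax": 0,"ay": 0,"az": 0,"fingers": 50},
    {"tx": -2,"ty": -2.4,"tz": 95,"ax": 0,"ay": 0,"az": 0,"fingers": 50},
    {"tx": -2,"ty": -2.4,"tz": 95,"ax": 0,"ay": 0,"az": 0,"fingers": 50},
    {"tx": -2,"ty": -2.4,"tz": 95,"ax": 0,"ay": 0,"az": 0,"fingers": 50},
    {"tx": -2,"ty": -2.4,"tz": 95,"ax": 0,"ay": 0,"az": 0,"fingers": 50},
    {"tx": -2,"ty": -2.4,"tz": 95,"ax": 0,"ay": 0,"az": 0,"fingers": 50}
  ]
}}

```text
clock: 10.07
tcp_pos: [0.4452, -0.2011, 0.0085]
eef_rot: [2.555, 1.823, 0.002]
ft_force: [0.5, 1.3, 7.7]
grip_width: 0.0599
```

```bash
cat >> h.py <<'E'
BED=np.array([0.558,0.0288]); BYAW=-9.5
def seat(y,up,tip,lift=0):
    """TCP for cell whose centre goes to nest y (m), up above underside; tip = TCP height minus cell-axis height in hand"""
    a=np.radians(BYAW+90)
    return np.r_[BED+y*np.array([np.cos(a),np.sin(a)]),0.025+up+tip+lift]
E
python3 - <<'E'
from h import *
s=cam("wrist"); save(s,"w10",1.5)
move(seat(-.034,.0293,-.0095,.06),-9.5)
E
```

```text
t 10.12 tcp [ 0.4451 -0.2011  0.0085] yaw -19.0 w 59.7 q6 -0.34 F [1.3 1.2 7.3]
MOVE tx 220.5 ty 37.8 tz -96.3 ax 0.15 ay 0.04 az -9.49 rows>=6
```

View pics/w10.png

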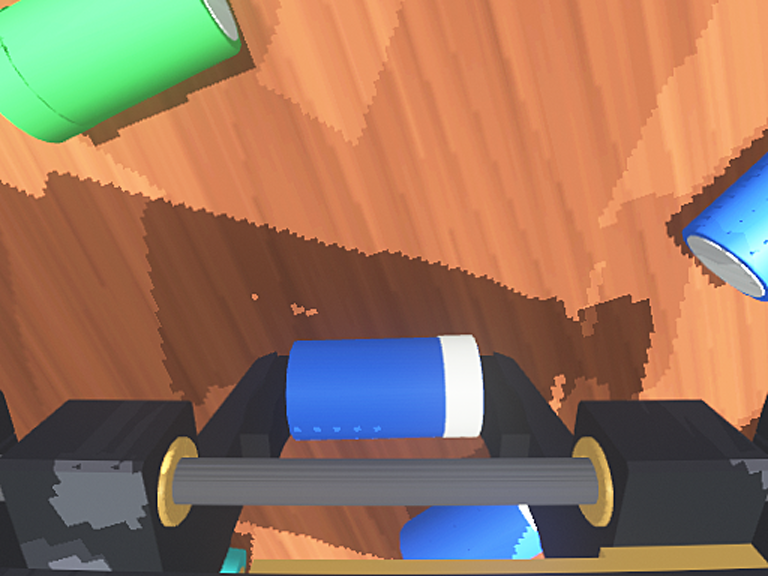

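```bash
cat >> h.py <<'E'
def inhand(s=None,tip=-.008):
    """tool-frame cell centre from wrist picture (largest blue comp near tcp)"""
    s=s or cam("wrist"); _,tp,r,y=st()
    for c in cells(s,z=tp[2]-tip,minarea=3000):
        print("inhand",c["px"].round(1),r.inv().apply(c["c"]-tp).round(4),"L %.3f W %.3f dyaw %.1f"%(c["L"],c["W"],c["yaw"]-y))
E
python3 - <<'E'
from h import *
inhand()
move(seat(-.034,.0293,-.008,.06),-9.5)
E
```

```text
inhand [252.6 258. ] [-0.0006 -0.0021 -0.008 ] L 0.061 W 0.039 dyaw 1.0
t 10.17 tcp [ 0.4452 -0.2011  0.0085] yaw -19.0 w 60.0 q6 -0.34 F [0.9 1.2 7. ]
MOVE tx 220.5 ty 37.8 tz -97.8 ax 0.16 ay 0.05 az -9.49 rows>=6
```

Emit:
{"op": "servo_tool", "data": {
  "moves": [
    {"tx": 0,"ty": 0,"tz": -15,"ax": 0,"ay": 0,"az": 0,"fingers": 50},
    {"tx": 0,"ty": 0,"tz": -45,"ax": 0,"ay": 0,"az": 0,"fingers": 50},
    {"tx": 10,"ty": 1,"tz": -80,"ax": 0,"ay": 0,"az": 0,"fingers": 50},
    {"tx": 40,"ty": 6,"tz": -98,"ax": 0,"ay": 0,"az": -1.5,"fingers": 50},
    {"tx": 75,"ty": 12,"tz": -98,"ax": 0,"ay": 0,"az": -3,"fingers": 50},
    {"tx": 112,"ty": 19,"tz": -98,"ax": 0,"ay": 0,"az": -4.5,"fingers": 50},
    {"tx": 150,"ty": 26,"tz": -98,"ax": 0,"ay": 0,"az": -6.5,"fingers": 50},
    {"tx": 185,"ty": 32,"tz": -98,"ax": 0,"ay": 0,"az": -8,"fingers": 50},
    {"tx": 210,"ty": 36,"tz": -98,"ax": 0,"ay": 0,"az": -9,"fingers": 50},
    {"tx": 220.5,"ty": 37.8,"tz": -98,"ax": 0,"ay": 0,"az": -9.5,"fingers": 50},
    {"tx": 220.5,"ty": 37.8,"tz": -98,"ax": 0,"ay": 0,"az": -9.5,"fingers": 50},
    {"tx": 220.5,"ty": 37.8,"tz": -98,"ax": 0,"ay": 0,"az": -9.5,"fingers": 50}
  ]
}}

```text
clock: 11.17
tcp_pos: [0.5509, -0.0044, 0.1048]
eef_rot: [-2.396, -2.031, 0.002]
ft_force: [0.0, -0.0, -2.0]
grip_width: 0.0594
```

Run:
```python
from h import *
s=cam("wrist"); save(s,"w11",1.5); inhand(s)
move(seat(-.034,.0293,-.008,.0),-9.5)
```

```text
inhand [252.9 249.5] [ 0.0045 -0.0021 -0.008 ] L 0.059 W 0.047 dyaw 1.0
t 11.22 tcp [ 0.5507 -0.005   0.1048] yaw -9.5 w 60.0 q6 -0.06 F [ 0.  -1.  -1.5]
MOVE tx 0.6 ty 1.7 tz 58.5 ax -0.05 ay 0.03 az -0.01 rows>=2
```

View pics/w11.png

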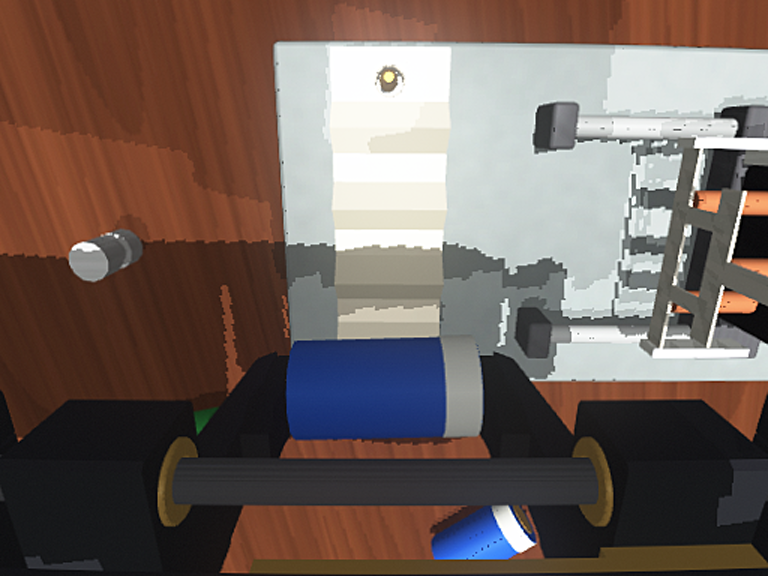

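Emit:
{"op": "servo_tool", "data": {
  "moves": [
    {"tx": 0.6,"ty": 1.7,"tz": 15,"ax": 0,"ay": 0,"az": 0,"fingers": 50},
    {"tx": 0.6,"ty": 1.7,"tz": 35,"ax": 0,"ay": 0,"az": 0,"fingers": 50},
    {"tx": 0.6,"ty": 1.7,"tz": 48,"ax": 0,"ay": 0,"az": 0,"fingers": 50},
    {"tx": 0.6,"ty": 1.7,"tz": 53,"ax": 0,"ay": 0,"az": 0,"fingers": 50},
    {"tx": 0.6,"ty": 1.7,"tz": 56,"ax": 0,"ay": 0,"az": 0,"fingers": 50},
    {"tx": 0.6,"ty": 1.7,"tz": 57.5,"ax": 0,"ay": 0,"az": 0,"fingers": 50},
    {"tx": 0.6,"ty": 1.7,"tz": 58.5,"ax": 0,"ay": 0,"az": 0,"fingers": 50},
    {"tx": 0.6,"ty": 1.7,"tz": 58.5,"ax": 0,"ay": 0,"az": 0,"fingers": 50}
  ]
}}

```text
clock: 11.88
tcp_pos: [0.5538, -0.0048, 0.0477]
eef_rot: [2.397, 2.029, 0.0]
ft_force: [0.1, -2.3, 0.2]
grip_width: 0.06
```

Run:
```python
from h import *
move(seat(-.034,.0293,-.008,.0),-9.5)
```

```text
t 11.88 tcp [ 0.5538 -0.0048  0.0477] yaw -9.5 w 60.0 q6 -0.06 F [ 0.1 -2.3  0.2]
MOVE tx -0.1 ty -1.4 tz 1.4 ax 0.08 ay 0.05 az -0.01 rows>=1
```

Emit:
{"op": "servo_tool", "data": {
  "moves": [
    {"tx": 0,"ty": -1.2,"tz": 0.4,"ax": 0,"ay": 0,"az": 0,"fingers": 50},
    {"tx": 0,"ty": -1.2,"tz": 0.8,"ax": 0,"ay": 0,"az": 0,"fingers": 50},
    {"tx": 0,"ty": -1.2,"tz": 0.8,"ax": 0,"ay": 0,"az": 0,"fingers": 50}
  ]
}}

```text
clock: 12.13
tcp_pos: [0.5536, -0.0045, 0.0474]
eef_rot: [2.395, 2.028, 0.003]
ft_force: [-1.8, -4.1, 5.6]
grip_width: 0.0596
```

Emit:
{"op": "servo_tool", "data": {
  "moves": [
    {"tx": 0,"ty": 0,"tz": 0,"ax": 0,"ay": 0,"az": 0,"fingers": 72},
    {"tx": 0,"ty": 0,"tz": 0,"ax": 0,"ay": 0,"az": 0,"fingers": 72},
    {"tx": 0,"ty": 0,"tz": 0,"ax": 0,"ay": 0,"az": 0,"fingers": 72},
    {"tx": 0,"ty": 0,"tz": -15,"ax": 0,"ay": 0,"az": 0,"fingers": 74},
    {"tx": 0,"ty": 0,"tz": -45,"ax": 0,"ay": 0,"az": 0,"fingers": 80},
    {"tx": 0,"ty": 0,"tz": -80,"ax": 0,"ay": 0,"az": 0,"fingers": 80},
    {"tx": 0,"ty": 0,"tz": -95,"ax": 0,"ay": 0,"az": 0,"fingers": 80},
    {"tx": 0,"ty": 0,"tz": -95,"ax": 0,"ay": 0,"az": 0,"fingers": 80}
  ]
}}

```text
clock: 12.8
tcp_pos: [0.5547, -0.0038, 0.1451]
eef_rot: [2.392, 2.027, 0.008]
ft_force: [0.8, 0.5, -0.4]
grip_width: 0.0798
```

Run:
```python
from h import *
s=cam("wrist"); save(s,"w12",1.5)
move([0.46,-.270,.10],20)
```

```text
t 12.85 tcp [ 0.5533 -0.0036  0.1426] yaw -9.5 w 80.2 q6 -0.06 F [ 0.4 -0.1 -0.5]
MOVE tx -278.1 ty -48.5 tz 42.4 ax 0.23 ay 0.06 az -29.46 rows>=7
```

View pics/w12.png

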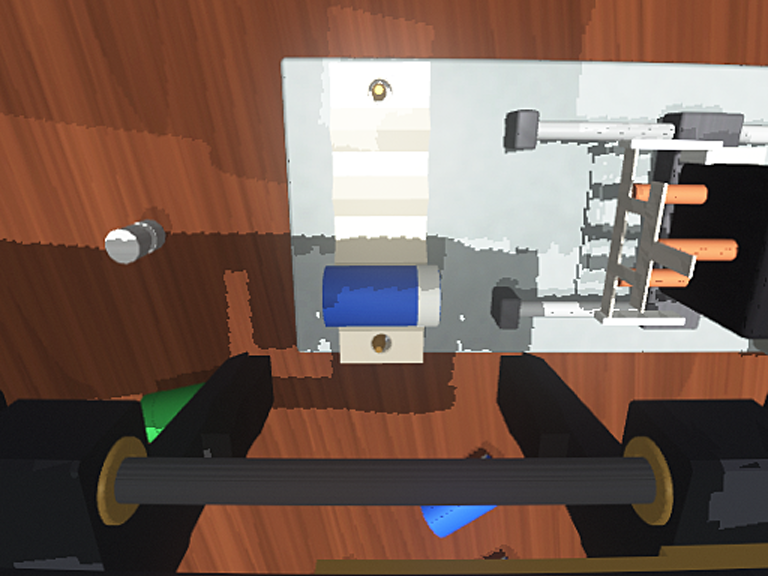

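Emit:
{"op": "servo_tool", "data": {
  "moves": [
    {"tx": -35,"ty": -6,"tz": 0,"ax": 0,"ay": 0,"az": -4,"fingers": 80},
    {"tx": -278,"ty": -48,"tz": 42,"ax": 0,"ay": 0,"az": -29.5,"fingers": 80},
    {"tx": -278,"ty": -48,"tz": 42,"ax": 0,"ay": 0,"az": -29.5,"fingers": 80},
    {"tx": -278,"ty": -48,"tz": 42,"ax": 0,"ay": 0,"az": -29.5,"fingers": 80},
    {"tx": -278,"ty": -48,"tz": 42,"ax": 0,"ay": 0,"az": -29.5,"fingers": 80},
    {"tx": -278,"ty": -48,"tz": 42,"ax": 0,"ay": 0,"az": -29.5,"fingers": 80},
    {"tx": -278,"ty": -48,"tz": 42,"ax": 0,"ay": 0,"az": -29.5,"fingers": 80},
    {"tx": -278,"ty": -48,"tz": 42,"ax": 0,"ay": 0,"az": -29.5,"fingers": 80},
    {"tx": -278,"ty": -48,"tz": 42,"ax": 0,"ay": 0,"az": -29.5,"fingers": 80},
    {"tx": -278,"ty": -48,"tz": 42,"ax": 0,"ay": 0,"az": -29.5,"fingers": 80},
    {"tx": -278,"ty": -48,"tz": 42,"ax": 0,"ay": 0,"az": -29.5,"fingers": 80}
  ]
}}

```text
clock: 13.77
tcp_pos: [0.4587, -0.2683, 0.0979]
eef_rot: [-1.8, -2.573, -0.001]
ft_force: [0.1, 0.1, 0.4]
grip_width: 0.08
```

```bash
cat >> h.py <<'E'
def near(name,xy):
    s=cam("wrist"); save(s,name)
    for c in cells(s,minarea=600):
        if np.hypot(*(c["c"][:2]-xy))<.03: print("cell",c["px"].round(),c["c"].round(4),"yaw %.1f %.1f L %.3f W %.3f"%(c["yaw"],c["wyaw"],c["L"],c["W"]))
E
python3 - <<'E'
from h import *
near("w13",[.461,-.27])
move([0.4605,-.2705,.008],20)
E
```

```text
cell [259. 203.] [ 0.4608 -0.2706  0.0165] yaw 20.1 20.5 L 0.059 W 0.035
t 13.82 tcp [ 0.4591 -0.2682  0.0982] yaw 20.1 w 79.9 q6 -1.1 F [-0.4  0.1 -0. ]
MOVE tx -2.8 ty 0.5 tz 90.2 ax -0.01 ay -0.08 az 0.11 rows>=3
```

View pics/w13.png

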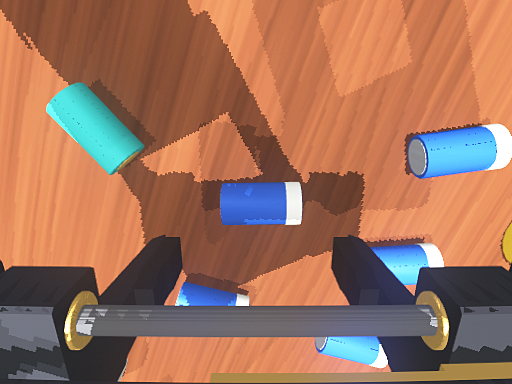

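Emit:
{"op": "servo_tool", "data": {
  "moves": [
    {"tx": -2.8,"ty": 0.5,"tz": 35,"ax": 0,"ay": 0,"az": 0,"fingers": 80},
    {"tx": -2.8,"ty": 0.5,"tz": 65,"ax": 0,"ay": 0,"az": 0,"fingers": 80},
    {"tx": -2.8,"ty": 0.5,"tz": 82,"ax": 0,"ay": 0,"az": 0,"fingers": 80},
    {"tx": -2.8,"ty": 0.5,"tz": 91,"ax": 0,"ay": 0,"az": 0,"fingers": 80},
    {"tx": -2.8,"ty": 0.5,"tz": 91,"ax": 0,"ay": 0,"az": 0,"fingers": 80},
    {"tx": -2.8,"ty": 0.5,"tz": 91,"ax": 0,"ay": 0,"az": 0,"fingers": 50},
    {"tx": -2.8,"ty": 0.5,"tz": 91,"ax": 0,"ay": 0,"az": 0,"fingers": 50},
    {"tx": -2.8,"ty": 0.5,"tz": 91,"ax": 0,"ay": 0,"az": 0,"fingers": 50},
    {"tx": -2.8,"ty": 0.5,"tz": 91,"ax": 0,"ay": 0,"az": 0,"fingers": 50},
    {"tx": -2.8,"ty": 0.5,"tz": 91,"ax": 0,"ay": 0,"az": 0,"fingers": 50},
    {"tx": -2.8,"ty": 0.5,"tz": 91,"ax": 0,"ay": 0,"az": 0,"fingers": 50}
  ]
}}

```text
clock: 14.73
tcp_pos: [0.4615, -0.2732, 0.0093]
eef_rot: [1.8, 2.571, 0.0]
ft_force: [0.6, 1.1, 7.1]
grip_width: 0.0603
```

Run:
```python
from h import *
inhand()
move(seat(0,.0293,-.008,.06),-9.5)
```

```text
inhand [253.  253.5] [ 0.0023 -0.0025 -0.008 ] L 0.060 W 0.038 dyaw -0.0
t 14.78 tcp [ 0.4615 -0.2732  0.0093] yaw 20.0 w 59.5 q6 -1.11 F [1.2 2.2 6.6]
MOVE tx 250.5 ty 194.2 tz -97.2 ax 0.14 ay 0.11 az 29.51 rows>=8
```

Emit:
{"op": "servo_tool", "data": {
  "moves": [
    {"tx": 0,"ty": 0,"tz": -15,"ax": 0,"ay": 0,"az": 0,"fingers": 50},
    {"tx": 0,"ty": 0,"tz": -45,"ax": 0,"ay": 0,"az": 0,"fingers": 50},
    {"tx": 10,"ty": 8,"tz": -80,"ax": 0,"ay": 0,"az": 1,"fingers": 50},
    {"tx": 36,"ty": 28,"tz": -97,"ax": 0,"ay": 0,"az": 5,"fingers": 50},
    {"tx": 67,"ty": 52,"tz": -97,"ax": 0,"ay": 0,"az": 9,"fingers": 50},
    {"tx": 98,"ty": 76,"tz": -97,"ax": 0,"ay": 0,"az": 13,"fingers": 50},
    {"tx": 130,"ty": 100,"tz": -97,"ax": 0,"ay": 0,"az": 17,"fingers": 50},
    {"tx": 162,"ty": 125,"tz": -97,"ax": 0,"ay": 0,"az": 21,"fingers": 50},
    {"tx": 193,"ty": 149,"tz": -97,"ax": 0,"ay": 0,"az": 25,"fingers": 50},
    {"tx": 222,"ty": 172,"tz": -97,"ax": 0,"ay": 0,"az": 28,"fingers": 50},
    {"tx": 241,"ty": 187,"tz": -97,"ax": 0,"ay": 0,"az": 29.5,"fingers": 50},
    {"tx": 248.5,"ty": 193.5,"tz": -97,"ax": 0,"ay": 0,"az": 29.5,"fingers": 50}
  ]
}}

```text
clock: 15.78
tcp_pos: [0.5573, 0.0305, 0.1049]
eef_rot: [-2.395, -2.032, -0.001]
ft_force: [0.1, 0.0, -0.6]
grip_width: 0.0599
```

Emit:
{"op": "servo_tool", "data": {
  "moves": [
    {"tx": 0,"ty": 0,"tz": 0,"ax": 0,"ay": 0,"az": 0,"fingers": 50},
    {"tx": 0,"ty": 0,"tz": 0,"ax": 0,"ay": 0,"az": 0,"fingers": 50}
  ]
}}

```text
clock: 15.95
tcp_pos: [0.5567, 0.0269, 0.1046]
eef_rot: [2.396, 2.032, -0.001]
ft_force: [0.1, -0.5, -2.2]
grip_width: 0.0602
```

Run:
```python
from h import *
s=cam("wrist"); save(s,"w14"); inhand(s)
move(seat(-.0023,.0293,-.0072,.0),-9.5)
```

```text
inhand [253.5 250. ] [ 0.0039 -0.0018 -0.008 ] L 0.059 W 0.054 dyaw 0.1
t 16.0 tcp [0.5566 0.0262 0.1046] yaw -9.5 w 59.6 q6 -0.0 F [ 0.  -0.3 -1.7]
MOVE tx 0.5 ty 1.0 tz 57.5 ax -0.03 ay 0.04 az 0.04 rows>=2
```

View pics/w14.png

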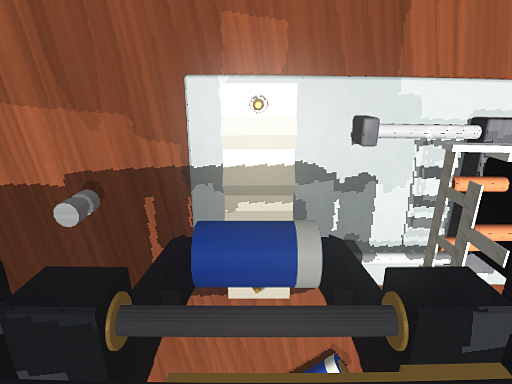

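Emit:
{"op": "servo_tool", "data": {
  "moves": [
    {"tx": 0.5,"ty": 0,"tz": 15,"ax": 0,"ay": 0,"az": 0,"fingers": 50},
    {"tx": 0.5,"ty": 0,"tz": 35,"ax": 0,"ay": 0,"az": 0,"fingers": 50},
    {"tx": 0.5,"ty": 0,"tz": 48,"ax": 0,"ay": 0,"az": 0,"fingers": 50},
    {"tx": 0.5,"ty": 0,"tz": 53,"ax": 0,"ay": 0,"az": 0,"fingers": 50},
    {"tx": 0.5,"ty": 0,"tz": 55.5,"ax": 0,"ay": 0,"az": 0,"fingers": 50},
    {"tx": 0.5,"ty": 0,"tz": 57,"ax": 0,"ay": 0,"az": 0,"fingers": 50},
    {"tx": 0.5,"ty": 0,"tz": 58,"ax": 0,"ay": 0,"az": 0,"fingers": 50},
    {"tx": 0.5,"ty": 0,"tz": 58,"ax": 0,"ay": 0,"az": 0,"fingers": 50}
  ]
}}

```text
clock: 16.67
tcp_pos: [0.5573, 0.0269, 0.0478]
eef_rot: [2.396, 2.03, -0.001]
ft_force: [-2.6, -2.4, 1.0]
grip_width: 0.0599
```

Run:
```python
from h import *
move(seat(-.0023,.0293,-.0072,.0),-9.5)
```

```text
t 16.67 tcp [0.5573 0.0269 0.0478] yaw -9.5 w 59.9 q6 0.0 F [-2.6 -2.4  1. ]
MOVE tx -0.3 ty 0.4 tz 0.7 ax 0.02 ay 0.07 az 0.04 rows>=1
```

Emit:
{"op": "servo_tool", "data": {
  "moves": [
    {"tx": -0.2,"ty": 0.3,"tz": 0.5,"ax": 0,"ay": 0,"az": 0,"fingers": 50},
    {"tx": -0.2,"ty": 0.3,"tz": 0.8,"ax": 0,"ay": 0,"az": 0,"fingers": 72},
    {"tx": -0.2,"ty": 0.3,"tz": 0.8,"ax": 0,"ay": 0,"az": 0,"fingers": 72},
    {"tx": -0.2,"ty": 0.3,"tz": 0.8,"ax": 0,"ay": 0,"az": 0,"fingers": 72},
    {"tx": -0.2,"ty": 0.3,"tz": 0.8,"ax": 0,"ay": 0,"az": 0,"fingers": 72},
    {"tx": 0,"ty": 0,"tz": -15,"ax": 0,"ay": 0,"az": 0,"fingers": 74},
    {"tx": 0,"ty": 0,"tz": -45,"ax": 0,"ay": 0,"az": 0,"fingers": 80},
    {"tx": 0,"ty": 0,"tz": -80,"ax": 0,"ay": 0,"az": 0,"fingers": 80},
    {"tx": 0,"ty": 0,"tz": -95,"ax": 0,"ay": 0,"az": 0,"fingers": 80},
    {"tx": 0,"ty": 0,"tz": -95,"ax": 0,"ay": 0,"az": 0,"fingers": 80}
  ]
}}

```text
clock: 17.5
tcp_pos: [0.5603, 0.0276, 0.1465]
eef_rot: [2.392, 2.027, 0.009]
ft_force: [-0.5, 0.0, 0.1]
grip_width: 0.0802
```

Run:
```python
from h import *
s=cam("wrist"); save(s,"w15",1.5)
move([0.5864,-.179,.10],27.9)
```

```text
t 17.55 tcp [0.5588 0.0277 0.144 ] yaw -9.5 w 80.0 q6 0.0 F [ 0.2  0.1 -0.6]
MOVE tx -199.4 ty 61.0 tz 44.3 ax 0.28 ay 0.09 az -37.36 rows>=6
```

View pics/w15.png

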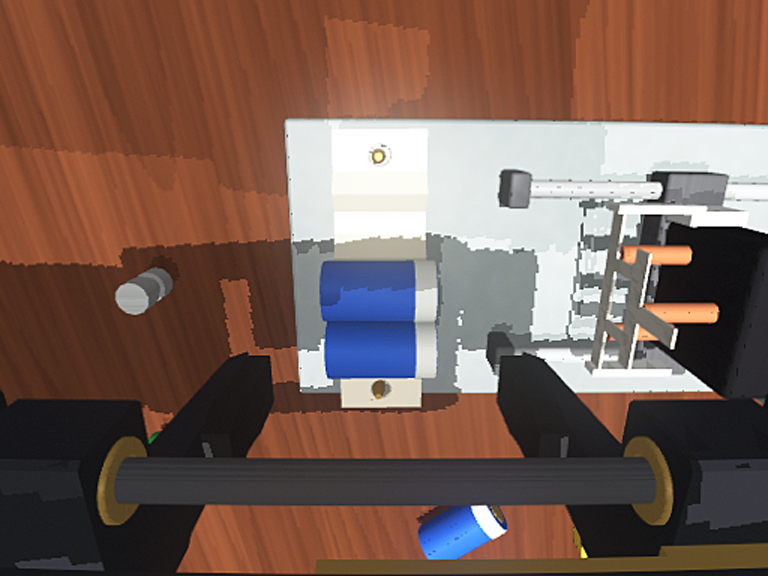

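Emit:
{"op": "servo_tool", "data": {
  "moves": [
    {"tx": -25,"ty": 8,"tz": 0,"ax": 0,"ay": 0,"az": -4,"fingers": 80},
    {"tx": -60,"ty": 20,"tz": 5,"ax": 0,"ay": 0,"az": -11,"fingers": 80},
    {"tx": -199,"ty": 61,"tz": 44,"ax": 0,"ay": 0,"az": -37.4,"fingers": 80},
    {"tx": -199,"ty": 61,"tz": 44,"ax": 0,"ay": 0,"az": -37.4,"fingers": 80},
    {"tx": -199,"ty": 61,"tz": 44,"ax": 0,"ay": 0,"az": -37.4,"fingers": 80},
    {"tx": -199,"ty": 61,"tz": 44,"ax": 0,"ay": 0,"az": -37.4,"fingers": 80},
    {"tx": -199,"ty": 61,"tz": 44,"ax": 0,"ay": 0,"az": -37.4,"fingers": 80},
    {"tx": -199,"ty": 61,"tz": 44,"ax": 0,"ay": 0,"az": -37.4,"fingers": 80},
    {"tx": -199,"ty": 61,"tz": 44,"ax": 0,"ay": 0,"az": -37.4,"fingers": 80},
    {"tx": -199,"ty": 61,"tz": 44,"ax": 0,"ay": 0,"az": -37.4,"fingers": 80},
    {"tx": -199,"ty": 61,"tz": 44,"ax": 0,"ay": 0,"az": -37.4,"fingers": 80}
  ]
}}

```text
clock: 18.47
tcp_pos: [0.5845, -0.1769, 0.0978]
eef_rot: [-1.618, -2.692, -0.0]
ft_force: [-0.9, -0.3, 0.3]
grip_width: 0.0806
```

Run:
```python
from h import *
near("w16",[.5864,-.179])
move([0.5864,-.179,.0075],27.9)
```

```text
cell [254. 204.] [ 0.5843 -0.1817  0.0165] yaw 28.0 28.3 L 0.059 W 0.034
t 18.52 tcp [ 0.5847 -0.1771  0.098 ] yaw 28.0 w 80.1 q6 -0.98 F [0.6 0.2 0.6]
MOVE tx -2.5 ty 0.6 tz 90.5 ax 0.01 ay 0.01 az 0.10 rows>=3
```

View pics/w16.png

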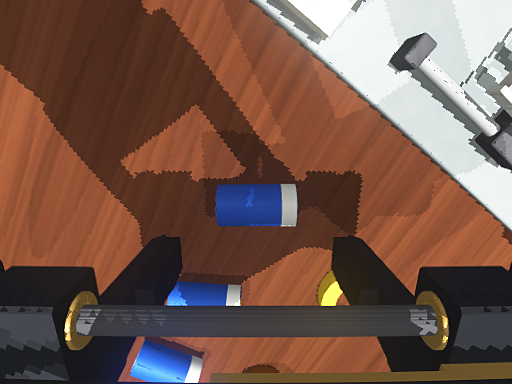

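Emit:
{"op": "servo_tool", "data": {
  "moves": [
    {"tx": -2.5,"ty": -0.5,"tz": 35,"ax": 0,"ay": 0,"az": 0,"fingers": 80},
    {"tx": -2.5,"ty": -0.5,"tz": 65,"ax": 0,"ay": 0,"az": 0,"fingers": 80},
    {"tx": -2.5,"ty": -0.5,"tz": 82,"ax": 0,"ay": 0,"az": 0,"fingers": 80},
    {"tx": -2.5,"ty": -0.5,"tz": 91,"ax": 0,"ay": 0,"az": 0,"fingers": 80},
    {"tx": -2.5,"ty": -0.5,"tz": 91,"ax": 0,"ay": 0,"az": 0,"fingers": 80},
    {"tx": -2.5,"ty": -0.5,"tz": 91,"ax": 0,"ay": 0,"az": 0,"fingers": 50},
    {"tx": -2.5,"ty": -0.5,"tz": 91,"ax": 0,"ay": 0,"az": 0,"fingers": 50},
    {"tx": -2.5,"ty": -0.5,"tz": 91,"ax": 0,"ay": 0,"az": 0,"fingers": 50},
    {"tx": -2.5,"ty": -0.5,"tz": 91,"ax": 0,"ay": 0,"az": 0,"fingers": 50},
    {"tx": -2.5,"ty": -0.5,"tz": 91,"ax": 0,"ay": 0,"az": 0,"fingers": 50},
    {"tx": -2.5,"ty": -0.5,"tz": 91,"ax": 0,"ay": 0,"az": 0,"fingers": 50}
  ]
}}

```text
clock: 19.43
tcp_pos: [0.5865, -0.1815, 0.0085]
eef_rot: [1.618, 2.689, 0.001]
ft_force: [-0.1, 1.2, 6.1]
grip_width: 0.0592
```

Run:
```python
from h import *
inhand()
move(seat(.034,.0293,-.0075,.06),-9.5)
```

```text
inhand [253.5 258. ] [-0.0001 -0.0023 -0.008 ] L 0.061 W 0.038 dyaw -0.0
t 19.48 tcp [ 0.5865 -0.1815  0.0086] yaw 27.9 w 59.8 q6 -0.98 F [0.2 1.3 6.4]
MOVE tx 225.9 ty 94.1 tz -98.6 ax 0.14 ay 0.10 az 37.42 rows>=7
```

Emit:
{"op": "servo_tool", "data": {
  "moves": [
    {"tx": 0,"ty": 0,"tz": -15,"ax": 0,"ay": 0,"az": 0,"fingers": 50},
    {"tx": 0,"ty": 0,"tz": -45,"ax": 0,"ay": 0,"az": 0,"fingers": 50},
    {"tx": 9,"ty": 3,"tz": -80,"ax": 0,"ay": 0,"az": 1,"fingers": 50},
    {"tx": 28,"ty": 11,"tz": -98,"ax": 0,"ay": 0,"az": 5,"fingers": 50},
    {"tx": 55,"ty": 23,"tz": -98,"ax": 0,"ay": 0,"az": 10,"fingers": 50},
    {"tx": 85,"ty": 35,"tz": -98,"ax": 0,"ay": 0,"az": 15,"fingers": 50},
    {"tx": 115,"ty": 48,"tz": -98,"ax": 0,"ay": 0,"az": 20,"fingers": 50},
    {"tx": 145,"ty": 60,"tz": -98,"ax": 0,"ay": 0,"az": 25,"fingers": 50},
    {"tx": 175,"ty": 73,"tz": -98,"ax": 0,"ay": 0,"az": 30,"fingers": 50},
    {"tx": 203,"ty": 84,"tz": -98,"ax": 0,"ay": 0,"az": 34.5,"fingers": 50},
    {"tx": 219,"ty": 91,"tz": -98,"ax": 0,"ay": 0,"az": 37,"fingers": 50},
    {"tx": 226,"ty": 94,"tz": -98,"ax": 0,"ay": 0,"az": 37.4,"fingers": 50}
  ]
}}

```text
clock: 20.48
tcp_pos: [0.5616, 0.0654, 0.1047]
eef_rot: [-2.396, -2.031, 0.0]
ft_force: [-0.6, -0.6, -2.1]
grip_width: 0.0598
```

Emit:
{"op": "servo_tool", "data": {
  "moves": [
    {"tx": 0,"ty": 0,"tz": 0,"ax": 0,"ay": 0,"az": 0,"fingers": 50},
    {"tx": 0,"ty": 0,"tz": 0,"ax": 0,"ay": 0,"az": 0,"fingers": 50},
    {"tx": 0,"ty": 0,"tz": 0,"ax": 0,"ay": 0,"az": 0,"fingers": 50}
  ]
}}

```text
clock: 20.73
tcp_pos: [0.5627, 0.0615, 0.1048]
eef_rot: [2.397, 2.03, -0.0]
ft_force: [-0.4, 0.5, -1.7]
grip_width: 0.0597
```

Run:
```python
from h import *
s=cam("wrist"); save(s,"w17"); inhand(s)
move(seat(.034,.0293,-.0079,.0),-9.5)
```

```text
inhand [254.5 254.5] [ 0.0006 -0.0014 -0.008 ] L 0.060 W 0.058 dyaw 0.0
t 20.78 tcp [0.5628 0.0613 0.1048] yaw -9.5 w 59.7 q6 0.07 F [-0.4 -0.4 -1.5]
MOVE tx 1.1 ty 0.6 tz 58.4 ax 0.01 ay 0.02 az -0.02 rows>=2
```

View pics/w17.png

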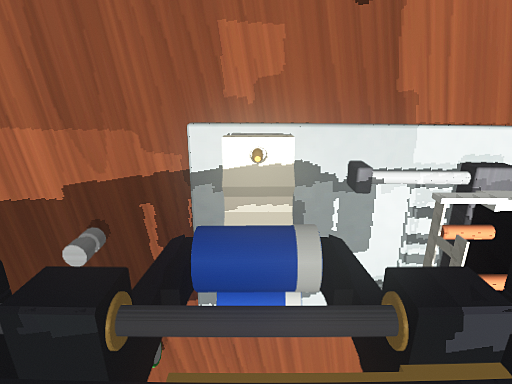

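Emit:
{"op": "servo_tool", "data": {
  "moves": [
    {"tx": 1,"ty": 0,"tz": 15,"ax": 0,"ay": 0,"az": 0,"fingers": 50},
    {"tx": 1,"ty": 0,"tz": 35,"ax": 0,"ay": 0,"az": 0,"fingers": 50},
    {"tx": 1,"ty": 0,"tz": 48,"ax": 0,"ay": 0,"az": 0,"fingers": 50},
    {"tx": 1,"ty": 0,"tz": 53,"ax": 0,"ay": 0,"az": 0,"fingers": 50},
    {"tx": 1,"ty": 0,"tz": 56,"ax": 0,"ay": 0,"az": 0,"fingers": 50},
    {"tx": 1,"ty": 0,"tz": 57.5,"ax": 0,"ay": 0,"az": 0,"fingers": 50},
    {"tx": 1,"ty": 0,"tz": 58.5,"ax": 0,"ay": 0,"az": 0,"fingers": 50},
    {"tx": 1,"ty": 0,"tz": 58.5,"ax": 0,"ay": 0,"az": 0,"fingers": 50}
  ]
}}

```text
clock: 21.45
tcp_pos: [0.563, 0.0629, 0.0472]
eef_rot: [2.396, 2.03, -0.001]
ft_force: [-2.5, -3.5, -0.3]
grip_width: 0.0598
```

Run:
```python
from h import *
move(seat(.034,.0293,-.0079,.0),-9.5)
```

```text
t 21.45 tcp [0.563  0.0629 0.0472] yaw -9.5 w 59.8 q6 0.07 F [-2.5 -3.5 -0.3]
MOVE tx -0.5 ty 0.7 tz 0.8 ax 0.03 ay 0.06 az 0.03 rows>=1
```

Emit:
{"op": "servo_tool", "data": {
  "moves": [
    {"tx": -0.4,"ty": 0.6,"tz": 0.5,"ax": 0,"ay": 0,"az": 0,"fingers": 50},
    {"tx": -0.4,"ty": 0.6,"tz": 1,"ax": 0,"ay": 0,"az": 0,"fingers": 50},
    {"tx": -0.4,"ty": 0.6,"tz": 1,"ax": 0,"ay": 0,"az": 0,"fingers": 72},
    {"tx": -0.4,"ty": 0.6,"tz": 1,"ax": 0,"ay": 0,"az": 0,"fingers": 72},
    {"tx": -0.4,"ty": 0.6,"tz": 1,"ax": 0,"ay": 0,"az": 0,"fingers": 72},
    {"tx": -0.4,"ty": 0.6,"tz": 1,"ax": 0,"ay": 0,"az": 0,"fingers": 72},
    {"tx": 0,"ty": 0,"tz": -15,"ax": 0,"ay": 0,"az": 0,"fingers": 74},
    {"tx": 0,"ty": 0,"tz": -45,"ax": 0,"ay": 0,"az": 0,"fingers": 80},
    {"tx": 0,"ty": 0,"tz": -80,"ax": 0,"ay": 0,"az": 0,"fingers": 80},
    {"tx": 0,"ty": 0,"tz": -95,"ax": 0,"ay": 0,"az": 0,"fingers": 80},
    {"tx": 0,"ty": 0,"tz": -95,"ax": 0,"ay": 0,"az": 0,"fingers": 80}
  ]
}}

```text
clock: 22.37
tcp_pos: [0.5658, 0.0637, 0.1461]
eef_rot: [2.392, 2.027, 0.01]
ft_force: [-0.1, 0.4, 1.3]
grip_width: 0.0801
```

Run:
```python
from h import *
s=cam("wrist"); save(s,"w18",1.5)
move([0.5894,-.2815,.10],22.2)
```

```text
t 22.42 tcp [0.5643 0.0638 0.1436] yaw -9.5 w 79.9 q6 0.07 F [-0.   0.4  0.8]
MOVE tx -336.5 ty 81.3 tz 43.8 ax 0.29 ay 0.05 az -31.67 rows>=9
```

View pics/w18.png

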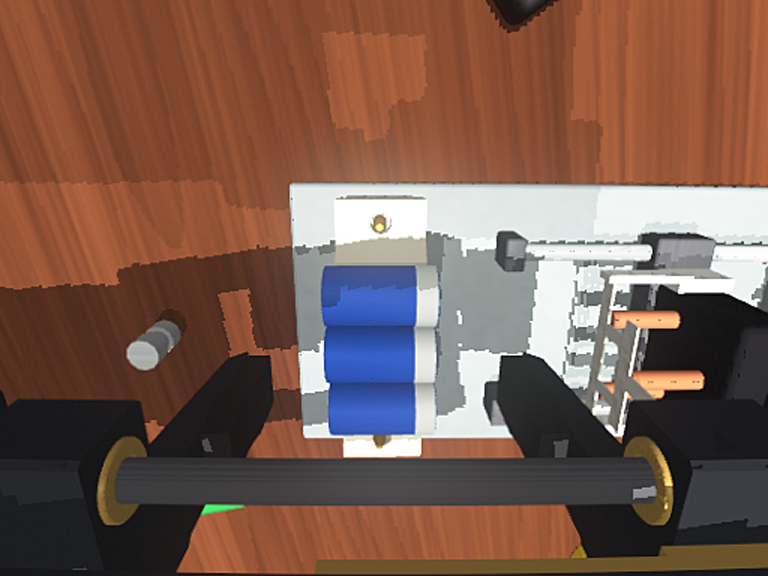

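Emit:
{"op": "servo_tool", "data": {
  "moves": [
    {"tx": -32,"ty": 8,"tz": 0,"ax": 0,"ay": 0,"az": -3,"fingers": 80},
    {"tx": -70,"ty": 17,"tz": 0,"ax": 0,"ay": 0,"az": -8,"fingers": 80},
    {"tx": -336,"ty": 81,"tz": 43,"ax": 0,"ay": 0,"az": -31.7,"fingers": 80},
    {"tx": -336,"ty": 81,"tz": 43,"ax": 0,"ay": 0,"az": -31.7,"fingers": 80},
    {"tx": -336,"ty": 81,"tz": 43,"ax": 0,"ay": 0,"az": -31.7,"fingers": 80},
    {"tx": -336,"ty": 81,"tz": 43,"ax": 0,"ay": 0,"az": -31.7,"fingers": 80},
    {"tx": -336,"ty": 81,"tz": 43,"ax": 0,"ay": 0,"az": -31.7,"fingers": 80},
    {"tx": -336,"ty": 81,"tz": 43,"ax": 0,"ay": 0,"az": -31.7,"fingers": 80},
    {"tx": -336,"ty": 81,"tz": 43,"ax": 0,"ay": 0,"az": -31.7,"fingers": 80},
    {"tx": -336,"ty": 81,"tz": 43,"ax": 0,"ay": 0,"az": -31.7,"fingers": 80},
    {"tx": -336,"ty": 81,"tz": 43,"ax": 0,"ay": 0,"az": -31.7,"fingers": 80},
    {"tx": -336,"ty": 81,"tz": 43,"ax": 0,"ay": 0,"az": -31.7,"fingers": 80}
  ]
}}

```text
clock: 23.42
tcp_pos: [0.5862, -0.2798, 0.0964]
eef_rot: [-1.75, -2.605, -0.001]
ft_force: [0.2, -0.3, 0.5]
grip_width: 0.08
```

Emit:
{"op": "servo_tool", "data": {
  "moves": [
    {"tx": 0,"ty": 0,"tz": 0,"ax": 0,"ay": 0,"az": 0,"fingers": 80},
    {"tx": 0,"ty": 0,"tz": 0,"ax": 0,"ay": 0,"az": 0,"fingers": 80}
  ]
}}

```text
clock: 23.58
tcp_pos: [0.5873, -0.2792, 0.0981]
eef_rot: [-1.749, -2.609, -0.0]
ft_force: [0.6, 0.1, -0.1]
grip_width: 0.0799
```

Run:
```python
from h import *
near("w19",[.5894,-.2811])
move([0.5894,-.2815,.0075],22.2)
```

```text
cell [256. 204.] [ 0.5879 -0.2835  0.0165] yaw 24.0 23.6 L 0.060 W 0.036
t 23.63 tcp [ 0.5874 -0.2794  0.0983] yaw 22.3 w 80.2 q6 -1.02 F [ 0.7  0.7 -0.5]
MOVE tx -2.7 ty 1.0 tz 90.8 ax -0.00 ay -0.01 az 0.13 rows>=3
```

View pics/w19.png

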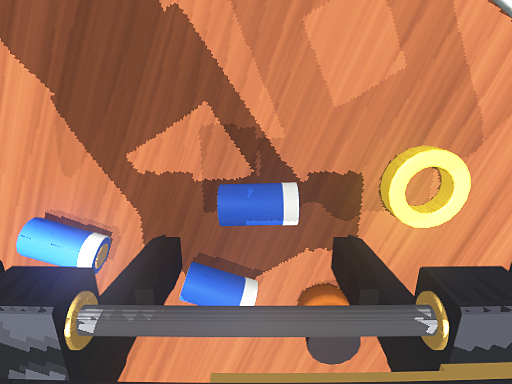

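Emit:
{"op": "servo_tool", "data": {
  "moves": [
    {"tx": -3.2,"ty": 0.8,"tz": 35,"ax": 0,"ay": 0,"az": -1,"fingers": 80},
    {"tx": -3.2,"ty": 0.8,"tz": 65,"ax": 0,"ay": 0,"az": -1,"fingers": 80},
    {"tx": -3.2,"ty": 0.8,"tz": 82,"ax": 0,"ay": 0,"az": -1,"fingers": 80},
    {"tx": -3.2,"ty": 0.8,"tz": 91,"ax": 0,"ay": 0,"az": -1,"fingers": 80},
    {"tx": -3.2,"ty": 0.8,"tz": 91,"ax": 0,"ay": 0,"az": -1,"fingers": 80},
    {"tx": -3.2,"ty": 0.8,"tz": 91,"ax": 0,"ay": 0,"az": -1,"fingers": 50},
    {"tx": -3.2,"ty": 0.8,"tz": 91,"ax": 0,"ay": 0,"az": -1,"fingers": 50},
    {"tx": -3.2,"ty": 0.8,"tz": 91,"ax": 0,"ay": 0,"az": -1,"fingers": 50},
    {"tx": -3.2,"ty": 0.8,"tz": 91,"ax": 0,"ay": 0,"az": -1,"fingers": 50},
    {"tx": -3.2,"ty": 0.8,"tz": 91,"ax": 0,"ay": 0,"az": -1,"fingers": 50},
    {"tx": -3.2,"ty": 0.8,"tz": 91,"ax": 0,"ay": 0,"az": -1,"fingers": 50}
  ]
}}

```text
clock: 24.55
tcp_pos: [0.5904, -0.2844, 0.0092]
eef_rot: [1.727, 2.62, 0.0]
ft_force: [0.6, 0.5, 6.8]
grip_width: 0.0596
```

Run:
```python
from h import *
inhand()
move(seat(-.017,.0576,-.0078,.04),-9.5)
```

```text
inhand [253.  254.5] [ 0.0018 -0.0026 -0.008 ] L 0.060 W 0.038 dyaw -0.0
t 24.6 tcp [ 0.5904 -0.2844  0.0092] yaw 23.2 w 59.5 q6 -1.04 F [-0.3  0.4  7.1]
MOVE tx 286.1 ty 84.7 tz -106.2 ax 0.14 ay 0.12 az 32.72 rows>=8
```

Emit:
{"op": "servo_tool", "data": {
  "moves": [
    {"tx": 0,"ty": 0,"tz": -15,"ax": 0,"ay": 0,"az": 0,"fingers": 50},
    {"tx": 0,"ty": 0,"tz": -45,"ax": 0,"ay": 0,"az": 0,"fingers": 50},
    {"tx": 9,"ty": 2,"tz": -82,"ax": 0,"ay": 0,"az": 1,"fingers": 50},
    {"tx": 33,"ty": 9,"tz": -107,"ax": 0,"ay": 0,"az": 4,"fingers": 50},
    {"tx": 68,"ty": 20,"tz": -107,"ax": 0,"ay": 0,"az": 8,"fingers": 50},
    {"tx": 105,"ty": 31,"tz": -107,"ax": 0,"ay": 0,"az": 12,"fingers": 50},
    {"tx": 142,"ty": 42,"tz": -107,"ax": 0,"ay": 0,"az": 16.5,"fingers": 50},
    {"tx": 180,"ty": 53,"tz": -107,"ax": 0,"ay": 0,"az": 21,"fingers": 50},
    {"tx": 217,"ty": 64,"tz": -107,"ax": 0,"ay": 0,"az": 25.5,"fingers": 50},
    {"tx": 252,"ty": 75,"tz": -107,"ax": 0,"ay": 0,"az": 29.5,"fingers": 50},
    {"tx": 275,"ty": 82,"tz": -107,"ax": 0,"ay": 0,"az": 32,"fingers": 50},
    {"tx": 284,"ty": 84.5,"tz": -107,"ax": 0,"ay": 0,"az": 32.7,"fingers": 50}
  ]
}}

```text
clock: 25.6
tcp_pos: [0.5537, 0.0142, 0.115]
eef_rot: [-2.396, -2.031, -0.0]
ft_force: [0.8, -1.3, -1.5]
grip_width: 0.0595
```

Emit:
{"op": "servo_tool", "data": {
  "moves": [
    {"tx": 0,"ty": 0,"tz": 0,"ax": 0,"ay": 0,"az": 0,"fingers": 50},
    {"tx": 0,"ty": 0,"tz": 0,"ax": 0,"ay": 0,"az": 0,"fingers": 50},
    {"tx": 0,"ty": 0,"tz": 0,"ax": 0,"ay": 0,"az": 0,"fingers": 50},
    {"tx": 0,"ty": 0,"tz": 0,"ax": 0,"ay": 0,"az": 0,"fingers": 50}
  ]
}}

```text
clock: 25.93
tcp_pos: [0.5551, 0.0094, 0.1146]
eef_rot: [2.398, 2.029, 0.0]
ft_force: [0.6, -0.6, -1.7]
grip_width: 0.0595
```

Run:
```python
from h import *
s=cam("wrist"); save(s,"w20"); inhand(s)
move(seat(-.017-.0018,.0576,-.0073,.0),-9.5)
```

```text
inhand [256.2 183. ] [ 0.0338 -0.0002 -0.008 ] L 0.104 W 0.057 dyaw 95.7
t 25.98 tcp [0.555  0.0094 0.1144] yaw -9.6 w 60.2 q6 -0.03 F [ 0.8 -0.3 -2. ]
MOVE tx 0.8 ty -0.3 tz 39.1 ax 0.01 ay 0.01 az -0.05 rows>=1
```

View pics/w20.png

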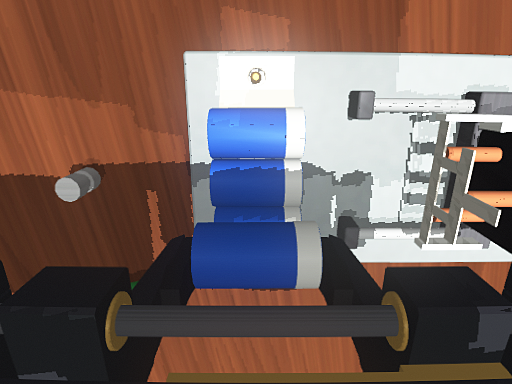

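Emit:
{"op": "servo_tool", "data": {
  "moves": [
    {"tx": 0.8,"ty": -0.3,"tz": 12,"ax": 0,"ay": 0,"az": 0,"fingers": 50},
    {"tx": 0.8,"ty": -0.3,"tz": 25,"ax": 0,"ay": 0,"az": 0,"fingers": 50},
    {"tx": 0.8,"ty": -0.3,"tz": 32,"ax": 0,"ay": 0,"az": 0,"fingers": 50},
    {"tx": 0.8,"ty": -0.3,"tz": 35.5,"ax": 0,"ay": 0,"az": 0,"fingers": 50},
    {"tx": 0.8,"ty": -0.3,"tz": 37.5,"ax": 0,"ay": 0,"az": 0,"fingers": 50},
    {"tx": 0.8,"ty": -0.3,"tz": 38.5,"ax": 0,"ay": 0,"az": 0,"fingers": 50},
    {"tx": 0.8,"ty": -0.3,"tz": 39,"ax": 0,"ay": 0,"az": 0,"fingers": 50},
    {"tx": 0.8,"ty": -0.3,"tz": 39,"ax": 0,"ay": 0,"az": 0,"fingers": 50}
  ]
}}

```text
clock: 26.65
tcp_pos: [0.5548, 0.011, 0.0758]
eef_rot: [2.397, 2.03, -0.001]
ft_force: [-2.8, -2.2, 1.6]
grip_width: 0.06
```

Run:
```python
from h import *
move(seat(-.017-.0018,.0576,-.0073,.0),-9.5)
s=cam("wrist"); save(s,"w21")
```

```text
t 26.65 tcp [0.5548 0.011  0.0758] yaw -9.5 w 60.0 q6 -0.03 F [-2.8 -2.2  1.6]
MOVE tx -0.7 ty 0.3 tz 0.5 ax 0.02 ay 0.04 az 0.03 rows>=1
```

View pics/w21.png

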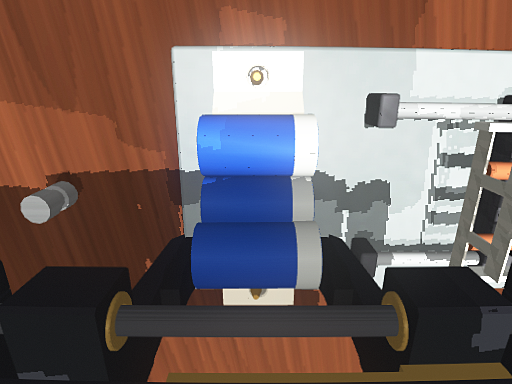

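Contact and in the gap. Release and lift.

Emit:
{"op": "servo_tool", "data": {
  "moves": [
    {"tx": 0,"ty": 0,"tz": 0.4,"ax": 0,"ay": 0,"az": 0,"fingers": 50},
    {"tx": 0,"ty": 0,"tz": 0.4,"ax": 0,"ay": 0,"az": 0,"fingers": 72},
    {"tx": 0,"ty": 0,"tz": 0.4,"ax": 0,"ay": 0,"az": 0,"fingers": 72},
    {"tx": 0,"ty": 0,"tz": 0.4,"ax": 0,"ay": 0,"az": 0,"fingers": 72},
    {"tx": 0,"ty": 0,"tz": 0.4,"ax": 0,"ay": 0,"az": 0,"fingers": 72},
    {"tx": 0,"ty": 0,"tz": -15,"ax": 0,"ay": 0,"az": 0,"fingers": 74},
    {"tx": 0,"ty": 0,"tz": -45,"ax": 0,"ay": 0,"az": 0,"fingers": 80},
    {"tx": 0,"ty": 0,"tz": -80,"ax": 0,"ay": 0,"az": 0,"fingers": 80},
    {"tx": 0,"ty": 0,"tz": -95,"ax": 0,"ay": 0,"az": 0,"fingers": 80},
    {"tx": 0,"ty": 0,"tz": -95,"ax": 0,"ay": 0,"az": 0,"fingers": 80}
  ]
}}

```text
clock: 27.53
tcp_pos: [0.5577, 0.0111, 0.1749]
eef_rot: [2.392, 2.026, 0.009]
ft_force: [0.1, -0.8, -0.3]
grip_width: 0.0801
```

Run:
```python
from h import *
s=cam("wrist"); save(s,"w22",1.5)
move([0.4544,-.376,.10],4)
```

```text
t 27.58 tcp [0.5562 0.0113 0.1723] yaw -9.5 w 80.0 q6 -0.03 F [-0.9 -0.1 -0.5]
MOVE tx -398.8 ty -37.1 tz 72.1 ax 0.28 ay 0.03 az -13.47 rows>=10
```

View pics/w22.png

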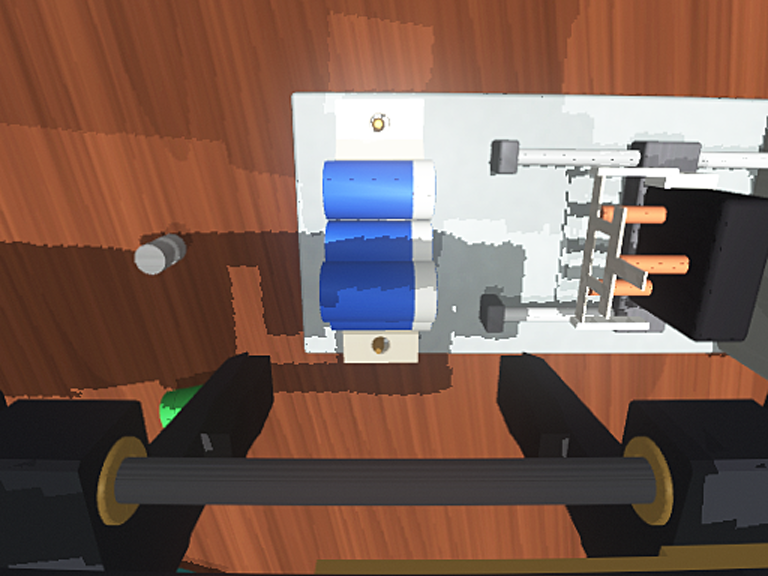

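Emit:
{"op": "servo_tool", "data": {
  "moves": [
    {"tx": -35,"ty": -3,"tz": 0,"ax": 0,"ay": 0,"az": -1,"fingers": 80},
    {"tx": -75,"ty": -7,"tz": 3,"ax": 0,"ay": 0,"az": -3,"fingers": 80},
    {"tx": -397,"ty": -37,"tz": 72,"ax": 0,"ay": 0,"az": -13.5,"fingers": 80},
    {"tx": -397,"ty": -37,"tz": 72,"ax": 0,"ay": 0,"az": -13.5,"fingers": 80},
    {"tx": -397,"ty": -37,"tz": 72,"ax": 0,"ay": 0,"az": -13.5,"fingers": 80},
    {"tx": -397,"ty": -37,"tz": 72,"ax": 0,"ay": 0,"az": -13.5,"fingers": 80},
    {"tx": -397,"ty": -37,"tz": 72,"ax": 0,"ay": 0,"az": -13.5,"fingers": 80},
    {"tx": -397,"ty": -37,"tz": 72,"ax": 0,"ay": 0,"az": -13.5,"fingers": 80},
    {"tx": -397,"ty": -37,"tz": 72,"ax": 0,"ay": 0,"az": -13.5,"fingers": 80},
    {"tx": -397,"ty": -37,"tz": 72,"ax": 0,"ay": 0,"az": -13.5,"fingers": 80},
    {"tx": -397,"ty": -37,"tz": 72,"ax": 0,"ay": 0,"az": -13.5,"fingers": 80},
    {"tx": -397,"ty": -37,"tz": 72,"ax": 0,"ay": 0,"az": -13.5,"fingers": 80}
  ]
}}

```text
clock: 28.58
tcp_pos: [0.4507, -0.3747, 0.0954]
eef_rot: [-2.144, -2.291, -0.001]
ft_force: [0.3, 1.2, -0.6]
grip_width: 0.0801
```

Emit:
{"op": "servo_tool", "data": {
  "moves": [
    {"tx": 0,"ty": 0,"tz": 0,"ax": 0,"ay": 0,"az": 0,"fingers": 80},
    {"tx": 0,"ty": 0,"tz": 0,"ax": 0,"ay": 0,"az": 0,"fingers": 80},
    {"tx": 0,"ty": 0,"tz": 0,"ax": 0,"ay": 0,"az": 0,"fingers": 80}
  ]
}}

```text
clock: 28.83
tcp_pos: [0.4533, -0.3723, 0.098]
eef_rot: [-2.139, -2.3, -0.0]
ft_force: [-0.1, 0.1, 1.5]
grip_width: 0.0802
```

Run:
```python
from h import *
near("w23",[.4544,-.3753])
move([0.4544,-.376,.0075],4)
```

```text
cell [258. 205.] [ 0.4539 -0.3772  0.0165] yaw 4.1 4.4 L 0.059 W 0.035
t 28.88 tcp [ 0.4534 -0.3725  0.0983] yaw 4.1 w 79.8 q6 -0.96 F [-0.5  0.  -0.1]
MOVE tx -3.5 ty 0.7 tz 90.8 ax 0.00 ay -0.01 az 0.14 rows>=3
```

View pics/w23.png

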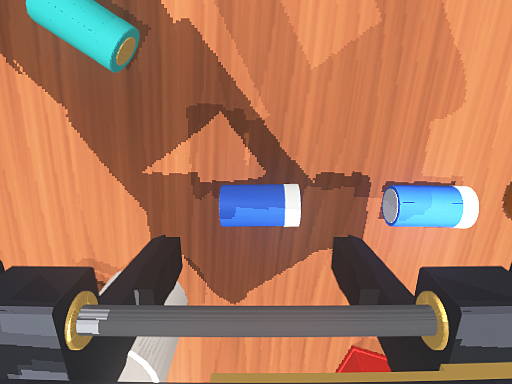

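Emit:
{"op": "servo_tool", "data": {
  "moves": [
    {"tx": -3.4,"ty": 1.6,"tz": 35,"ax": 0,"ay": 0,"az": 0,"fingers": 80},
    {"tx": -3.4,"ty": 1.6,"tz": 65,"ax": 0,"ay": 0,"az": 0,"fingers": 80},
    {"tx": -3.4,"ty": 1.6,"tz": 82,"ax": 0,"ay": 0,"az": 0,"fingers": 80},
    {"tx": -3.4,"ty": 1.6,"tz": 91,"ax": 0,"ay": 0,"az": 0,"fingers": 80},
    {"tx": -3.4,"ty": 1.6,"tz": 91,"ax": 0,"ay": 0,"az": 0,"fingers": 80},
    {"tx": -3.4,"ty": 1.6,"tz": 91,"ax": 0,"ay": 0,"az": 0,"fingers": 50},
    {"tx": -3.4,"ty": 1.6,"tz": 91,"ax": 0,"ay": 0,"az": 0,"fingers": 50},
    {"tx": -3.4,"ty": 1.6,"tz": 91,"ax": 0,"ay": 0,"az": 0,"fingers": 50},
    {"tx": -3.4,"ty": 1.6,"tz": 91,"ax": 0,"ay": 0,"az": 0,"fingers": 50},
    {"tx": -3.4,"ty": 1.6,"tz": 91,"ax": 0,"ay": 0,"az": 0,"fingers": 50},
    {"tx": -3.4,"ty": 1.6,"tz": 91,"ax": 0,"ay": 0,"az": 0,"fingers": 50}
  ]
}}

```text
clock: 29.8
tcp_pos: [0.4556, -0.3783, 0.009]
eef_rot: [2.14, 2.296, -0.0]
ft_force: [0.1, 1.2, 7.4]
grip_width: 0.0596
```

Run:
```python
from h import *
inhand()
move(seat(.017,.0576,-.0075,.04),-9.5)
```

```text
inhand [253.  255.5] [ 0.001  -0.0023 -0.008 ] L 0.060 W 0.038 dyaw -0.0
t 29.85 tcp [ 0.4556 -0.3783  0.009 ] yaw 4.0 w 59.7 q6 -0.96 F [0.4 1.3 6.7]
MOVE tx 415.2 ty 134.9 tz -106.8 ax 0.12 ay 0.12 az 13.52 rows>=11
```

Emit:
{"op": "servo_tool", "data": {
  "moves": [
    {"tx": 0,"ty": 0,"tz": -15,"ax": 0,"ay": 0,"az": 0,"fingers": 50},
    {"tx": 0,"ty": 0,"tz": -45,"ax": 0,"ay": 0,"az": 0,"fingers": 50},
    {"tx": 9,"ty": 3,"tz": -82,"ax": 0,"ay": 0,"az": 0,"fingers": 50},
    {"tx": 30,"ty": 9,"tz": -112,"ax": 0,"ay": 0,"az": 1,"fingers": 50},
    {"tx": 64,"ty": 21,"tz": -122,"ax": 0,"ay": 0,"az": 2,"fingers": 50},
    {"tx": 100,"ty": 32,"tz": -122,"ax": 0,"ay": 0,"az": 3.5,"fingers": 50},
    {"tx": 136,"ty": 44,"tz": -122,"ax": 0,"ay": 0,"az": 5,"fingers": 50},
    {"tx": 172,"ty": 56,"tz": -122,"ax": 0,"ay": 0,"az": 6,"fingers": 50},
    {"tx": 208,"ty": 67,"tz": -122,"ax": 0,"ay": 0,"az": 7,"fingers": 50},
    {"tx": 244,"ty": 79,"tz": -122,"ax": 0,"ay": 0,"az": 8,"fingers": 50},
    {"tx": 280,"ty": 91,"tz": -122,"ax": 0,"ay": 0,"az": 9,"fingers": 50},
    {"tx": 310,"ty": 101,"tz": -122,"ax": 0,"ay": 0,"az": 10,"fingers": 50}
  ]
}}

```text
clock: 30.85
tcp_pos: [0.5335, -0.0585, 0.1294]
eef_rot: [-2.335, -2.102, -0.0]
ft_force: [0.1, -0.6, -2.3]
grip_width: 0.0601
```

Run:
```python
from h import *
move(seat(.017-.001,.0576,-.0075,.055),-9.5)
```

```text
t 30.85 tcp [ 0.5335 -0.0585  0.1294] yaw -6.0 w 60.1 q6 -0.23 F [ 0.1 -0.6 -2.3]
MOVE tx 105.4 ty 16.2 tz -0.6 ax -0.00 ay -0.02 az 3.50 rows>=3
```

Emit:
{"op": "servo_tool", "data": {
  "moves": [
    {"tx": 30,"ty": 4,"tz": 0,"ax": 0,"ay": 0,"az": 1,"fingers": 50},
    {"tx": 60,"ty": 9,"tz": 0,"ax": 0,"ay": 0,"az": 2,"fingers": 50},
    {"tx": 85,"ty": 13,"tz": 0,"ax": 0,"ay": 0,"az": 3,"fingers": 50},
    {"tx": 100,"ty": 15.5,"tz": 0,"ax": 0,"ay": 0,"az": 3.5,"fingers": 50},
    {"tx": 106,"ty": 16.2,"tz": 0,"ax": 0,"ay": 0,"az": 3.5,"fingers": 50},
    {"tx": 106,"ty": 16.2,"tz": 0,"ax": 0,"ay": 0,"az": 3.5,"fingers": 50},
    {"tx": 106,"ty": 16.2,"tz": 0,"ax": 0,"ay": 0,"az": 3.5,"fingers": 50},
    {"tx": 106,"ty": 16.2,"tz": 0,"ax": 0,"ay": 0,"az": 3.5,"fingers": 50}
  ]
}}

```text
clock: 31.52
tcp_pos: [0.5605, 0.0417, 0.1292]
eef_rot: [2.398, 2.029, -0.001]
ft_force: [0.2, -0.2, -1.6]
grip_width: 0.0599
```

Run:
```python
from h import *
s=cam("wrist"); save(s,"w24")
move(seat(.017-.001,.0576,-.0075,.0),-9.5)
```

```text
t 31.57 tcp [0.5606 0.0415 0.1293] yaw -9.5 w 59.7 q6 0.03 F [ 0.5  0.7 -1.9]
MOVE tx 3.0 ty -0.5 tz 54.2 ax -0.01 ay 0.02 az -0.05 rows>=2
```

View pics/w24.png

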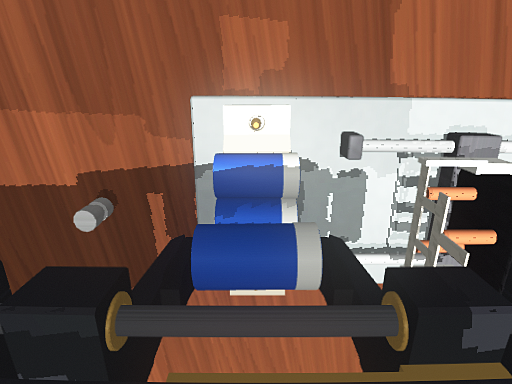

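Emit:
{"op": "servo_tool", "data": {
  "moves": [
    {"tx": 3.2,"ty": -0.4,"tz": 10,"ax": 0,"ay": 0,"az": 0,"fingers": 50},
    {"tx": 3.2,"ty": -0.4,"tz": 22,"ax": 0,"ay": 0,"az": 0,"fingers": 50},
    {"tx": 3.2,"ty": -0.4,"tz": 34,"ax": 0,"ay": 0,"az": 0,"fingers": 50},
    {"tx": 3.2,"ty": -0.4,"tz": 44,"ax": 0,"ay": 0,"az": 0,"fingers": 50},
    {"tx": 3.2,"ty": -0.4,"tz": 49,"ax": 0,"ay": 0,"az": 0,"fingers": 50},
    {"tx": 3.2,"ty": -0.4,"tz": 52,"ax": 0,"ay": 0,"az": 0,"fingers": 50},
    {"tx": 3.2,"ty": -0.4,"tz": 53.5,"ax": 0,"ay": 0,"az": 0,"fingers": 50},
    {"tx": 3.2,"ty": -0.4,"tz": 54,"ax": 0,"ay": 0,"az": 0,"fingers": 50},
    {"tx": 3.2,"ty": -0.4,"tz": 54,"ax": 0,"ay": 0,"az": 0,"fingers": 50}
  ]
}}

```text
clock: 32.32
tcp_pos: [0.5606, 0.0455, 0.0757]
eef_rot: [-2.397, -2.031, 0.002]
ft_force: [-3.2, -2.4, 3.4]
grip_width: 0.0597
```

Run:
```python
from h import *
s=cam("wrist"); save(s,"w25")
move(seat(.017-.001,.0576,-.0075,.0),-9.5)
```

```text
t 32.37 tcp [0.5607 0.0455 0.0757] yaw -9.5 w 59.6 q6 0.04 F [-4.1 -3.2  3.4]
MOVE tx -0.9 ty 0.1 tz 0.6 ax -0.03 ay 0.06 az 0.04 rows>=1
```

View pics/w25.png

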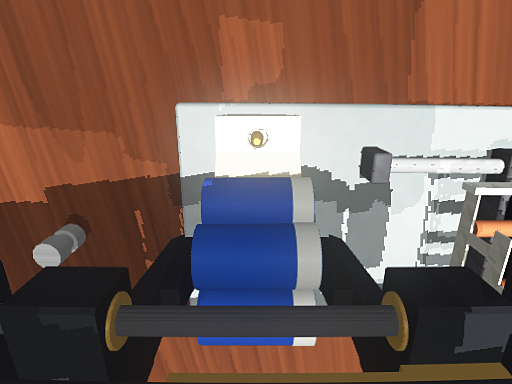

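Emit:
{"op": "servo_tool", "data": {
  "moves": [
    {"tx": -0.5,"ty": 0,"tz": 0,"ax": 0,"ay": 0,"az": 0,"fingers": 50},
    {"tx": -0.5,"ty": 0,"tz": 0,"ax": 0,"ay": 0,"az": 0,"fingers": 72},
    {"tx": -0.5,"ty": 0,"tz": 0,"ax": 0,"ay": 0,"az": 0,"fingers": 72},
    {"tx": -0.5,"ty": 0,"tz": 0,"ax": 0,"ay": 0,"az": 0,"fingers": 72},
    {"tx": -0.5,"ty": 0,"tz": 0,"ax": 0,"ay": 0,"az": 0,"fingers": 72},
    {"tx": -0.5,"ty": 0,"tz": -15,"ax": 0,"ay": 0,"az": 0,"fingers": 74},
    {"tx": -0.5,"ty": 0,"tz": -45,"ax": 0,"ay": 0,"az": 0,"fingers": 80},
    {"tx": -0.5,"ty": 0,"tz": -80,"ax": 0,"ay": 0,"az": 0,"fingers": 80},
    {"tx": -0.5,"ty": 0,"tz": -100,"ax": 0,"ay": 0,"az": 0,"fingers": 80},
    {"tx": -0.5,"ty": 0,"tz": -100,"ax": 0,"ay": 0,"az": 0,"fingers": 80}
  ]
}}

```text
clock: 33.2
tcp_pos: [0.5642, 0.0453, 0.1808]
eef_rot: [2.392, 2.026, 0.01]
ft_force: [0.7, -0.4, 0.7]
grip_width: 0.0799
```

Run:
```python
from h import *
s=cam("wrist"); save(s,"w26",1.5)
move([0.586,-.367,.10],1)
```

```text
t 33.25 tcp [0.5629 0.0454 0.1782] yaw -9.5 w 79.9 q6 0.04 F [ 0.3 -0.6 -1. ]
MOVE tx -403.0 ty 90.2 tz 78.6 ax 0.35 ay 0.01 az -10.47 rows>=11
```

View pics/w26.png

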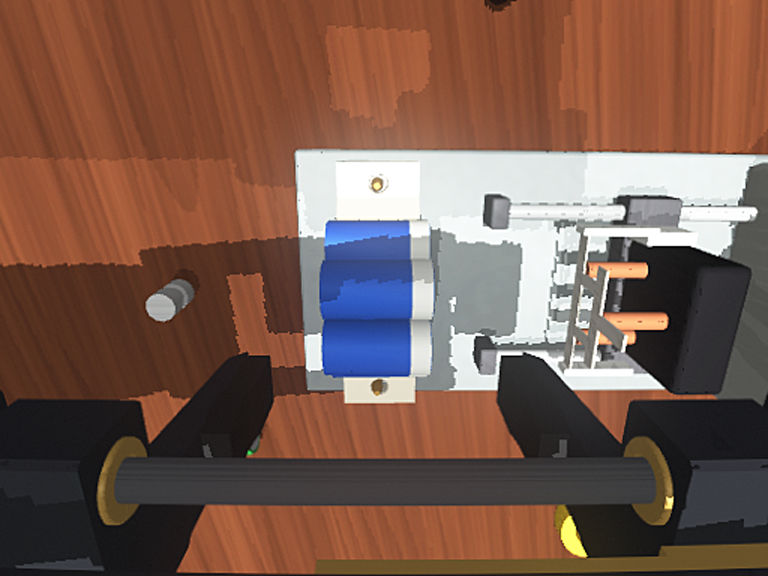

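Emit:
{"op": "servo_tool", "data": {
  "moves": [
    {"tx": -35,"ty": 8,"tz": 0,"ax": 0,"ay": 0,"az": -1,"fingers": 80},
    {"tx": -75,"ty": 17,"tz": 3,"ax": 0,"ay": 0,"az": -3,"fingers": 80},
    {"tx": -401,"ty": 90,"tz": 78,"ax": 0,"ay": 0,"az": -10.5,"fingers": 78},
    {"tx": -401,"ty": 90,"tz": 78,"ax": 0,"ay": 0,"az": -10.5,"fingers": 78},
    {"tx": -401,"ty": 90,"tz": 78,"ax": 0,"ay": 0,"az": -10.5,"fingers": 78},
    {"tx": -401,"ty": 90,"tz": 78,"ax": 0,"ay": 0,"az": -10.5,"fingers": 78},
    {"tx": -401,"ty": 90,"tz": 78,"ax": 0,"ay": 0,"az": -10.5,"fingers": 78},
    {"tx": -401,"ty": 90,"tz": 78,"ax": 0,"ay": 0,"az": -10.5,"fingers": 78},
    {"tx": -401,"ty": 90,"tz": 78,"ax": 0,"ay": 0,"az": -10.5,"fingers": 78},
    {"tx": -401,"ty": 90,"tz": 78,"ax": 0,"ay": 0,"az": -10.5,"fingers": 78},
    {"tx": -401,"ty": 90,"tz": 78,"ax": 0,"ay": 0,"az": -10.5,"fingers": 78},
    {"tx": -401,"ty": 90,"tz": 78,"ax": 0,"ay": 0,"az": -10.5,"fingers": 78}
  ]
}}

```text
clock: 34.25
tcp_pos: [0.5816, -0.3673, 0.0939]
eef_rot: [-2.204, -2.234, 0.001]
ft_force: [-0.4, 1.2, 0.3]
grip_width: 0.0778
```

Emit:
{"op": "servo_tool", "data": {
  "moves": [
    {"tx": 0,"ty": 0,"tz": 0,"ax": 0,"ay": 0,"az": 0,"fingers": 78},
    {"tx": 0,"ty": 0,"tz": 0,"ax": 0,"ay": 0,"az": 0,"fingers": 78},
    {"tx": 0,"ty": 0,"tz": 0,"ax": 0,"ay": 0,"az": 0,"fingers": 78},
    {"tx": 0,"ty": 0,"tz": 0,"ax": 0,"ay": 0,"az": 0,"fingers": 78}
  ]
}}

```text
clock: 34.58
tcp_pos: [0.5841, -0.3631, 0.0978]
eef_rot: [2.199, 2.243, 0.0]
ft_force: [0.1, -1.2, 0.1]
grip_width: 0.0782
```

Run:
```python
from h import *
near("w27",[.5863,-.366])
move([0.5863,-.367,.0075],1)
```

```text
cell [260. 205.] [ 0.5862 -0.3684  0.0165] yaw 2.2 2.8 L 0.059 W 0.035
t 34.63 tcp [ 0.5842 -0.3633  0.0979] yaw 1.1 w 78.2 q6 -0.75 F [-0.5  0.5  1.5]
MOVE tx -3.7 ty 2.0 tz 90.4 ax 0.03 ay 0.02 az 0.13 rows>=3
```

View pics/w27.png

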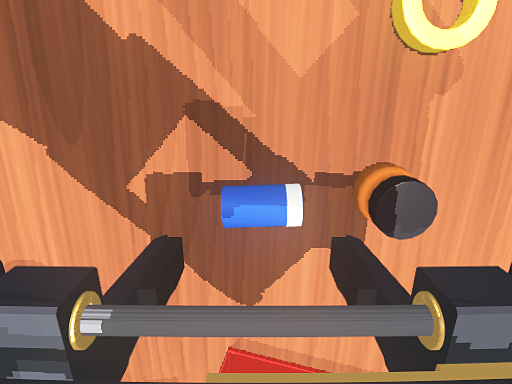

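Emit:
{"op": "servo_tool", "data": {
  "moves": [
    {"tx": -4,"ty": 3.4,"tz": 35,"ax": 0,"ay": 0,"az": -1,"fingers": 73},
    {"tx": -4,"ty": 3.4,"tz": 65,"ax": 0,"ay": 0,"az": -1,"fingers": 73},
    {"tx": -4,"ty": 3.4,"tz": 82,"ax": 0,"ay": 0,"az": -1,"fingers": 73},
    {"tx": -4,"ty": 3.4,"tz": 91,"ax": 0,"ay": 0,"az": -1,"fingers": 73},
    {"tx": -4,"ty": 3.4,"tz": 91,"ax": 0,"ay": 0,"az": -1,"fingers": 73},
    {"tx": -4,"ty": 3.4,"tz": 91,"ax": 0,"ay": 0,"az": -1,"fingers": 50},
    {"tx": -4,"ty": 3.4,"tz": 91,"ax": 0,"ay": 0,"az": -1,"fingers": 50},
    {"tx": -4,"ty": 3.4,"tz": 91,"ax": 0,"ay": 0,"az": -1,"fingers": 50},
    {"tx": -4,"ty": 3.4,"tz": 91,"ax": 0,"ay": 0,"az": -1,"fingers": 50},
    {"tx": -4,"ty": 3.4,"tz": 91,"ax": 0,"ay": 0,"az": -1,"fingers": 50},
    {"tx": -4,"ty": 3.4,"tz": 91,"ax": 0,"ay": 0,"az": -1,"fingers": 50}
  ]
}}

```text
clock: 35.55
tcp_pos: [0.5883, -0.3697, 0.0084]
eef_rot: [2.179, 2.258, 0.0]
ft_force: [0.2, 0.3, 5.5]
grip_width: 0.0597
```

Run:
```python
from h import *
s=cam("wrist"); save(s,"w28"); inhand(s)
move(seat(0,.0859,-.0075,.045),-9.5)
```

```text
inhand [252.5 256. ] [ 0.0006 -0.0024 -0.008 ] L 0.060 W 0.039 dyaw -0.0
t 35.6 tcp [ 0.5883 -0.3697  0.0084] yaw 2.0 w 59.6 q6 -0.77 F [0.3 1.1 6.7]
MOVE tx 399.0 ty -15.8 tz -140.9 ax 0.16 ay 0.11 az 11.52 rows>=11
```

View pics/w28.png

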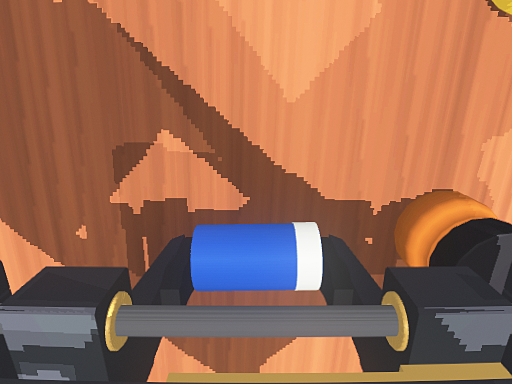

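Emit:
{"op": "servo_tool", "data": {
  "moves": [
    {"tx": 0,"ty": 0,"tz": -15,"ax": 0,"ay": 0,"az": 0,"fingers": 50},
    {"tx": 0,"ty": 0,"tz": -45,"ax": 0,"ay": 0,"az": 0,"fingers": 50},
    {"tx": 9,"ty": 0,"tz": -82,"ax": 0,"ay": 0,"az": 0,"fingers": 50},
    {"tx": 28,"ty": -1,"tz": -115,"ax": 0,"ay": 0,"az": 0.5,"fingers": 50},
    {"tx": 55,"ty": -2,"tz": -138,"ax": 0,"ay": 0,"az": 1,"fingers": 50},
    {"tx": 90,"ty": -3.5,"tz": -145,"ax": 0,"ay": 0,"az": 2,"fingers": 50},
    {"tx": 128,"ty": -5,"tz": -145,"ax": 0,"ay": 0,"az": 3,"fingers": 50},
    {"tx": 166,"ty": -6.5,"tz": -145,"ax": 0,"ay": 0,"az": 4,"fingers": 50},
    {"tx": 204,"ty": -8,"tz": -145,"ax": 0,"ay": 0,"az": 5.5,"fingers": 50},
    {"tx": 242,"ty": -9.5,"tz": -145,"ax": 0,"ay": 0,"az": 7,"fingers": 50},
    {"tx": 275,"ty": -11,"tz": -145,"ax": 0,"ay": 0,"az": 8,"fingers": 50},
    {"tx": 300,"ty": -12,"tz": -145,"ax": 0,"ay": 0,"az": 9,"fingers": 50}
  ]
}}

```text
clock: 36.6
tcp_pos: [0.5634, -0.0666, 0.1519]
eef_rot: [-2.352, -2.082, 0.0]
ft_force: [0.3, -0.2, -0.9]
grip_width: 0.0599
```

Run:
```python
from h import *
move(seat(-.0006,.0859,-.0081,.045),-9.5)
```

```text
t 36.6 tcp [ 0.5634 -0.0666  0.1519] yaw -7.0 w 59.9 q6 -0.21 F [ 0.3 -0.2 -0.9]
MOVE tx 93.4 ty -17.0 tz 4.2 ax -0.03 ay -0.03 az 2.54 rows>=3
```

Emit:
{"op": "servo_tool", "data": {
  "moves": [
    {"tx": 28,"ty": -5,"tz": 0,"ax": 0,"ay": 0,"az": 1,"fingers": 50},
    {"tx": 55,"ty": -10,"tz": 2,"ax": 0,"ay": 0,"az": 2,"fingers": 50},
    {"tx": 78,"ty": -14,"tz": 4,"ax": 0,"ay": 0,"az": 2.5,"fingers": 50},
    {"tx": 92,"ty": -17,"tz": 4,"ax": 0,"ay": 0,"az": 2.5,"fingers": 50},
    {"tx": 97,"ty": -17,"tz": 4,"ax": 0,"ay": 0,"az": 2.5,"fingers": 50},
    {"tx": 97,"ty": -17,"tz": 4,"ax": 0,"ay": 0,"az": 2.5,"fingers": 50},
    {"tx": 97,"ty": -17,"tz": 4,"ax": 0,"ay": 0,"az": 2.5,"fingers": 50},
    {"tx": 97,"ty": -17,"tz": 4,"ax": 0,"ay": 0,"az": 2.5,"fingers": 50},
    {"tx": 97,"ty": -17,"tz": 4,"ax": 0,"ay": 0,"az": 2.5,"fingers": 50}
  ]
}}

```text
clock: 37.35
tcp_pos: [0.5595, 0.0278, 0.1474]
eef_rot: [2.399, 2.028, -0.0]
ft_force: [-0.3, 0.1, -2.2]
grip_width: 0.0596
```

Run:
```python
from h import *
s=cam("wrist"); save(s,"w29")
move(seat(-.0006,.0859,-.0081,.0),-9.5)
```

```text
t 37.4 tcp [0.5595 0.0278 0.1474] yaw -9.6 w 59.8 q6 0.0 F [ 0.3 -0.1 -1.1]
MOVE tx 0.1 ty -1.7 tz 44.6 ax 0.01 ay 0.01 az -0.06 rows>=2
```

View pics/w29.png

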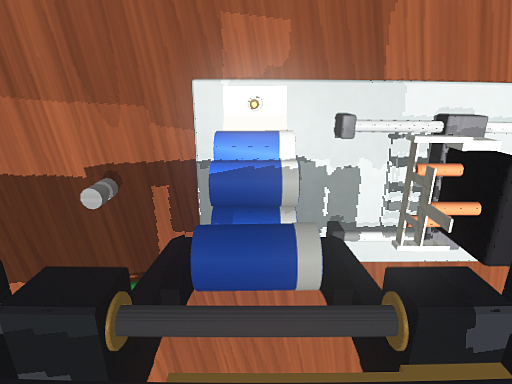

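Emit:
{"op": "servo_tool", "data": {
  "moves": [
    {"tx": 0.1,"ty": -1.6,"tz": 12,"ax": 0,"ay": 0,"az": 0,"fingers": 50},
    {"tx": 0.1,"ty": -1.6,"tz": 25,"ax": 0,"ay": 0,"az": 0,"fingers": 50},
    {"tx": 0.1,"ty": -1.6,"tz": 35,"ax": 0,"ay": 0,"az": 0,"fingers": 50},
    {"tx": 0.1,"ty": -1.6,"tz": 40,"ax": 0,"ay": 0,"az": 0,"fingers": 50},
    {"tx": 0.1,"ty": -1.6,"tz": 42.5,"ax": 0,"ay": 0,"az": 0,"fingers": 50},
    {"tx": 0.1,"ty": -1.6,"tz": 44,"ax": 0,"ay": 0,"az": 0,"fingers": 50},
    {"tx": 0.1,"ty": -1.6,"tz": 44.6,"ax": 0,"ay": 0,"az": 0,"fingers": 50},
    {"tx": 0.1,"ty": -1.6,"tz": 44.6,"ax": 0,"ay": 0,"az": 0,"fingers": 50}
  ]
}}

```text
clock: 38.07
tcp_pos: [0.5577, 0.0288, 0.1034]
eef_rot: [2.397, 2.03, -0.002]
ft_force: [-4.3, -2.4, 4.2]
grip_width: 0.06
```

Run:
```python
from h import *
s=cam("wrist"); save(s,"w30")
move(seat(-.0006,.0859,-.0081,.0),-9.5)
```

```text
t 38.12 tcp [0.5578 0.0288 0.1034] yaw -9.5 w 59.6 q6 0.01 F [-3.5 -2.7  3.8]
MOVE tx -0.5 ty 0.2 tz 0.6 ax -0.02 ay 0.06 az 0.03 rows>=1
```

View pics/w30.png

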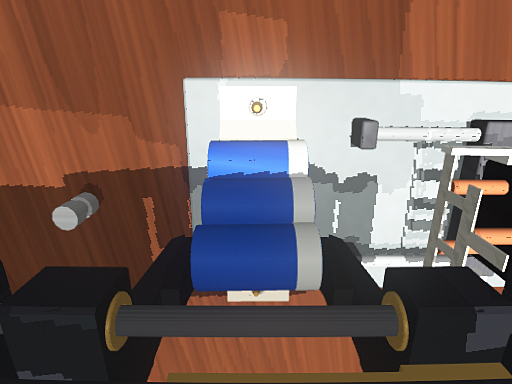

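Emit:
{"op": "servo_tool", "data": {
  "moves": [
    {"tx": 0,"ty": 0,"tz": 0,"ax": 0,"ay": 0,"az": 0,"fingers": 72},
    {"tx": 0,"ty": 0,"tz": 0,"ax": 0,"ay": 0,"az": 0,"fingers": 72},
    {"tx": 0,"ty": 0,"tz": 0,"ax": 0,"ay": 0,"az": 0,"fingers": 72},
    {"tx": 0,"ty": 0,"tz": 0,"ax": 0,"ay": 0,"az": 0,"fingers": 72},
    {"tx": 0,"ty": 0,"tz": -10,"ax": 0,"ay": 0,"az": 0,"fingers": 74},
    {"tx": 0,"ty": 0,"tz": -35,"ax": 0,"ay": 0,"az": 0,"fingers": 80},
    {"tx": 0,"ty": 0,"tz": -65,"ax": 0,"ay": 0,"az": 0,"fingers": 80},
    {"tx": 0,"ty": 0,"tz": -90,"ax": 0,"ay": 0,"az": 0,"fingers": 80},
    {"tx": 0,"ty": 0,"tz": -100,"ax": 0,"ay": 0,"az": 0,"fingers": 80},
    {"tx": 0,"ty": 0,"tz": -100,"ax": 0,"ay": 0,"az": 0,"fingers": 80}
  ]
}}

```text
clock: 38.95
tcp_pos: [0.5598, 0.0291, 0.2062]
eef_rot: [2.394, 2.027, 0.007]
ft_force: [0.4, -0.4, -0.2]
grip_width: 0.0799
```

Run:
```python
from h import *
s=cam("wrist"); save(s,"w31",1.5)
t=cam("side"); save(t,"s1",4,(230,150,420,250))
```

```text
(no output)
```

View pics/w31.png

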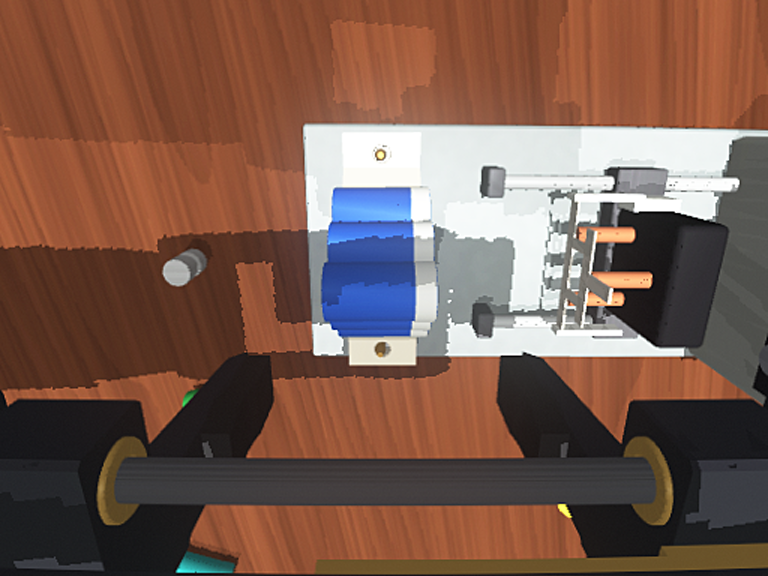

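View pics/s1.png

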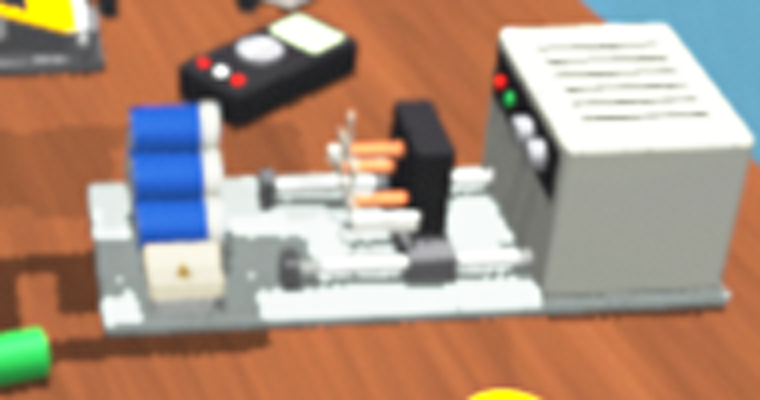

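Run:
```python
from h import *
move([0.475,.374,.19],10)
```

```text
t 39.05 tcp [0.5575 0.0294 0.2022] yaw -9.5 w 79.8 q6 0.01 F [ 0.3  0.3 -1. ]
MOVE tx 326.3 ty -138.1 tz 12.2 ax -0.01 ay -0.00 az -19.47 rows>=9
```

Emit:
{"op": "servo_tool", "data": {
  "moves": [
    {"tx": 30,"ty": -12,"tz": 0,"ax": 0,"ay": 0,"az": -2,"fingers": 80},
    {"tx": 65,"ty": -27,"tz": 0,"ax": 0,"ay": 0,"az": -4,"fingers": 80},
    {"tx": 326,"ty": -138,"tz": 12,"ax": 0,"ay": 0,"az": -19.5,"fingers": 60},
    {"tx": 326,"ty": -138,"tz": 12,"ax": 0,"ay": 0,"az": -19.5,"fingers": 20},
    {"tx": 326,"ty": -138,"tz": 12,"ax": 0,"ay": 0,"az": -19.5,"fingers": 0},
    {"tx": 326,"ty": -138,"tz": 12,"ax": 0,"ay": 0,"az": -19.5,"fingers": 0},
    {"tx": 326,"ty": -138,"tz": 12,"ax": 0,"ay": 0,"az": -19.5,"fingers": 0},
    {"tx": 326,"ty": -138,"tz": 12,"ax": 0,"ay": 0,"az": -19.5,"fingers": 0},
    {"tx": 326,"ty": -138,"tz": 12,"ax": 0,"ay": 0,"az": -19.5,"fingers": 0},
    {"tx": 326,"ty": -138,"tz": 12,"ax": 0,"ay": 0,"az": -19.5,"fingers": 0},
    {"tx": 326,"ty": -138,"tz": 12,"ax": 0,"ay": 0,"az": -19.5,"fingers": 0},
    {"tx": 326,"ty": -138,"tz": 12,"ax": 0,"ay": 0,"az": -19.5,"fingers": 0}
  ]
}}

```text
clock: 40.05
tcp_pos: [0.4746, 0.3727, 0.1887]
eef_rot: [-2.018, -2.407, 0.005]
ft_force: [0.3, 0.4, 0.4]
grip_width: 0.0154
```

Emit:
{"op": "servo_tool", "data": {
  "moves": [
    {"tx": 0,"ty": 0,"tz": 0,"ax": 0,"ay": 0,"az": 0,"fingers": 0},
    {"tx": 0,"ty": 0,"tz": 0,"ax": 0,"ay": 0,"az": 0,"fingers": 0},
    {"tx": 0,"ty": 0,"tz": 0,"ax": 0,"ay": 0,"az": 0,"fingers": 0},
    {"tx": 0,"ty": 0,"tz": 0,"ax": 0,"ay": 0,"az": 0,"fingers": 0}
  ]
}}

```text
clock: 40.38
tcp_pos: [0.4759, 0.3726, 0.1908]
eef_rot: [2.021, 2.405, 0.0]
ft_force: [-0.9, 0.4, 0.3]
grip_width: 0.0006
```

Run:
```python
from h import *
s=cam("wrist"); save(s,"w32",1.5)
t=cam("top"); save(t,"t3",3,(190,30,410,230))
move([0.475,.374,.19],10)
```

```text
t 40.48 tcp [0.4758 0.373  0.1909] yaw 10.0 w 0.6 q6 0.29 F [-0.7  1.2  0.3]
MOVE tx 1.1 ty -0.6 tz 0.9 ax 0.02 ay -0.01 az -0.04 rows>=1
```

View pics/w32.png

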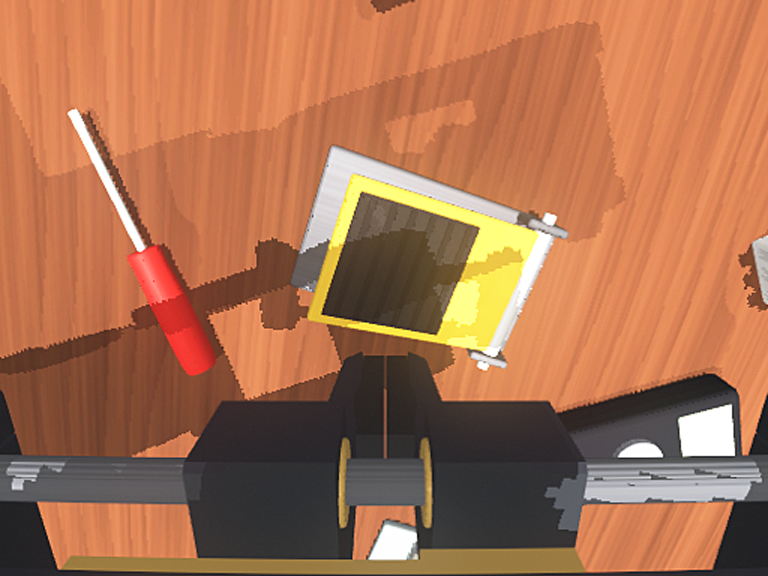

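View pics/t3.png

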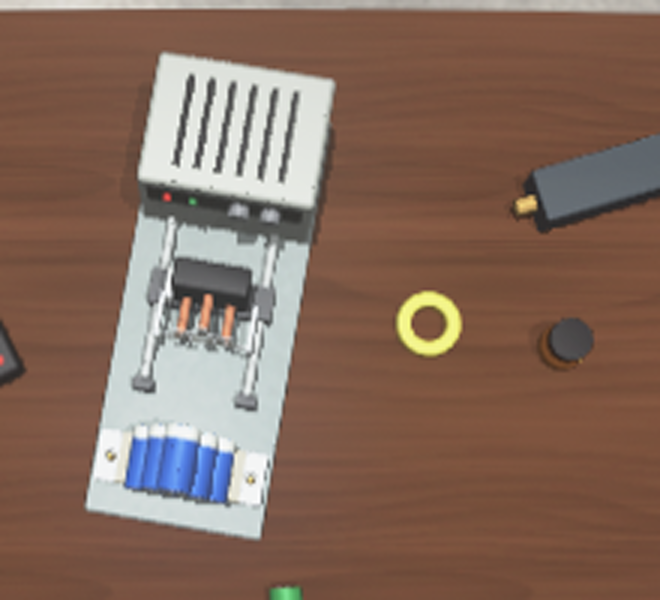

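Run:
```python
from h import *
s=cam("wrist")
P=back(s,np.array([[360,193],[480,228],[442,335],[322,313]])/1.5,.074); print(P.round(4)); c=P.mean(0)
for z in(.03,.05):
  H=back(s,np.array([[550,218],[484,362]])/1.5,z); h=H.mean(0); d=h-c; print(h.round(4),np.linalg.norm(d[:2]),np.degrees(np.arctan2(d[1],d[0])))
print(c)
for d in nets.look_for("wrist","pedal_pad")[:3]: 
    p=np.array(d["point"])*[512,384];print(d["p"],p*1.5,back(s,[p],.076))
```

```text
[[0.4529 0.4201 0.074 ]
 [0.5235 0.4125 0.074 ]
 [0.5161 0.3438 0.074 ]
 [0.4415 0.3454 0.074 ]]
[0.5692 0.3653 0.03  ] 0.08702628410827414 -10.060916015976309
[0.5622 0.3709 0.05  ] 0.07923365623784952 -6.9224768738205
[0.48351111 0.38045794 0.074     ]
0.73 [422.5536 270.144 ] [[0.49583992 0.38285456 0.076     ]]
```

Run:
```python
from h import *
move([0.465,.384,.10],-9)
```

```text
t 40.58 tcp [0.4756 0.3733 0.1908] yaw 10.0 w 0.4 q6 0.3 F [-0.9 -0.6  0.4]
MOVE tx 12.4 ty -8.6 tz 90.8 ax 0.01 ay -0.01 az 18.99 rows>=3
```

Emit:
{"op": "servo_tool", "data": {
  "moves": [
    {"tx": 12,"ty": -8.5,"tz": 20,"ax": 0,"ay": 0,"az": 6,"fingers": 0},
    {"tx": 12,"ty": -8.5,"tz": 50,"ax": 0,"ay": 0,"az": 12,"fingers": 0},
    {"tx": 12,"ty": -8.5,"tz": 75,"ax": 0,"ay": 0,"az": 19,"fingers": 0},
    {"tx": 12,"ty": -8.5,"tz": 90,"ax": 0,"ay": 0,"az": 19,"fingers": 0},
    {"tx": 12,"ty": -8.5,"tz": 90,"ax": 0,"ay": 0,"az": 19,"fingers": 0},
    {"tx": 12,"ty": -8.5,"tz": 90,"ax": 0,"ay": 0,"az": 19,"fingers": 0}
  ]
}}

```text
clock: 41.08
tcp_pos: [0.4645, 0.3837, 0.1001]
eef_rot: [-2.387, -2.041, 0.003]
ft_force: [0.4, 0.2, -0.2]
grip_width: 0.0005
```

Run:
```python
from h import *
s=cam("wrist"); save(s,"w33",1.5)
move([0.465,.384,.046],-9)
```

```text
t 41.13 tcp [0.4654 0.3842 0.1015] yaw -8.9 w 0.6 q6 0.65 F [-0.4  0.3 -0.7]
MOVE tx -0.2 ty -0.4 tz 55.5 ax 0.03 ay -0.03 az 0.06 rows>=2
```

View pics/w33.png

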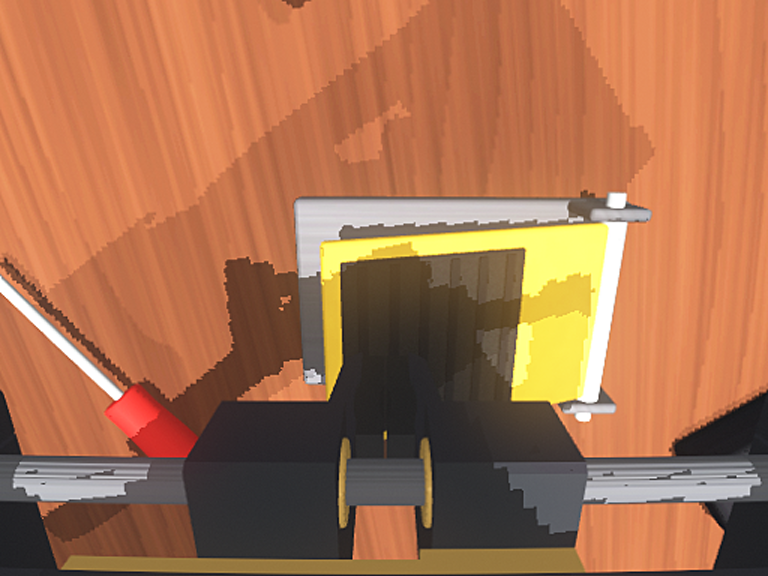

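Run:
```python
from h import *
s=cam("wrist")
_,tp,r,y=st()
print(proj(s,[[tp[0],tp[1],.076],[tp[0],tp[1],.1]])*1.5)
# pedal width edge at that column: near edge row
for px in ([384,240],[384,393],[325,243],[328,400],[605,224],[585,404]): print(px, r.inv().apply(back(s,[np.array(px)/1.5],.076)[0]-tp).round(4))
```

```text
[[386.51213099 344.45285365]
 [386.76871974 373.17803129]]
[384, 240] [ 0.0428 -0.001   0.0262]
[384, 393] [-0.0223 -0.0011  0.0262]
[325, 243] [ 0.0417 -0.0232  0.0262]
[328, 400] [-0.0257 -0.0247  0.0261]
[605, 224] [0.0491 0.0815 0.0264]
[585, 404] [-0.028   0.0844  0.0263]
```

Emit:
{"op": "servo_tool", "data": {
  "moves": [
    {"tx": -1,"ty": 0,"tz": 10,"ax": 0,"ay": 0,"az": 0,"fingers": 0},
    {"tx": -1,"ty": 0,"tz": 20,"ax": 0,"ay": 0,"az": 0,"fingers": 0},
    {"tx": -1,"ty": 0,"tz": 28,"ax": 0,"ay": 0,"az": 0,"fingers": 0},
    {"tx": -1,"ty": 0,"tz": 35,"ax": 0,"ay": 0,"az": 0,"fingers": 0},
    {"tx": -1,"ty": 0,"tz": 41,"ax": 0,"ay": 0,"az": 0,"fingers": 0},
    {"tx": -1,"ty": 0,"tz": 46,"ax": 0,"ay": 0,"az": 0,"fingers": 0},
    {"tx": -1,"ty": 0,"tz": 50,"ax": 0,"ay": 0,"az": 0,"fingers": 0},
    {"tx": -1,"ty": 0,"tz": 53,"ax": 0,"ay": 0,"az": 0,"fingers": 0}
  ]
}}

```text
clock: 41.85
tcp_pos: [0.4632, 0.3834, 0.0474]
eef_rot: [-2.387, -2.039, 0.003]
ft_force: [-9.1, 1.5, 11.0]
grip_width: 0.0005
```

Emit:
{"op": "servo_tool", "data": {
  "moves": [
    {"tx": 0,"ty": 0,"tz": 1,"ax": 0,"ay": 0,"az": 0,"fingers": 0},
    {"tx": 0,"ty": 0,"tz": 2,"ax": 0,"ay": 0,"az": 0,"fingers": 0}
  ]
}}

```text
clock: 42.02
tcp_pos: [0.463, 0.3835, 0.0461]
eef_rot: [-2.386, -2.04, 0.004]
ft_force: [-10.6, -1.1, 20.0]
grip_width: 0.0006
```

Emit:
{"op": "servo_tool", "data": {
  "moves": [
    {"tx": 0,"ty": 0,"tz": 1,"ax": 0,"ay": 0,"az": 0,"fingers": 0},
    {"tx": 0,"ty": 0,"tz": 2,"ax": 0,"ay": 0,"az": 0,"fingers": 0},
    {"tx": 0,"ty": 0,"tz": 2,"ax": 0,"ay": 0,"az": 0,"fingers": 0}
  ]
}}

```text
clock: 42.27
tcp_pos: [0.463, 0.3836, 0.0459]
eef_rot: [-2.386, -2.04, 0.004]
ft_force: [-14.2, -2.6, 25.5]
grip_width: 0.0003
```

Run:
```python
from h import *
s=cam("side"); save(s,"s2",3,(190,120,420,260))
```

```text
(no output)
```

View pics/s2.png

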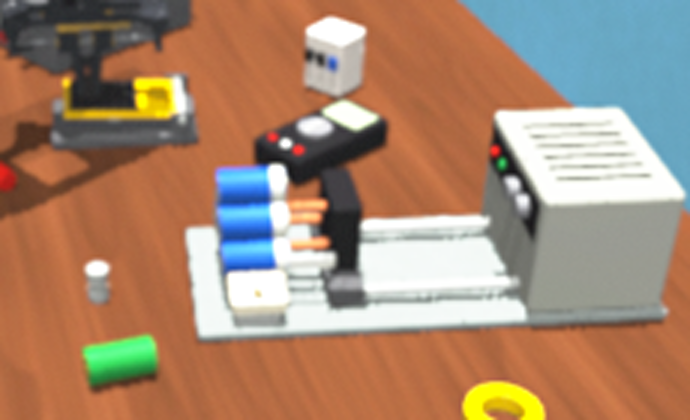

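Emit:
{"op": "servo_tool", "data": {
  "moves": [
    {"tx": 0,"ty": 0,"tz": 0.5,"ax": 0,"ay": 0,"az": 0,"fingers": 0},
    {"tx": 0,"ty": 0,"tz": 0.5,"ax": 0,"ay": 0,"az": 0,"fingers": 0},
    {"tx": 0,"ty": 0,"tz": 0.5,"ax": 0,"ay": 0,"az": 0,"fingers": 0},
    {"tx": 0,"ty": 0,"tz": 0.5,"ax": 0,"ay": 0,"az": 0,"fingers": 0},
    {"tx": 0,"ty": 0,"tz": 0.5,"ax": 0,"ay": 0,"az": 0,"fingers": 0},
    {"tx": 0,"ty": 0,"tz": 0.5,"ax": 0,"ay": 0,"az": 0,"fingers": 0},
    {"tx": 0,"ty": 0,"tz": 0.5,"ax": 0,"ay": 0,"az": 0,"fingers": 0},
    {"tx": 0,"ty": 0,"tz": 0.5,"ax": 0,"ay": 0,"az": 0,"fingers": 0},
    {"tx": 0,"ty": 0,"tz": 0.5,"ax": 0,"ay": 0,"az": 0,"fingers": 0},
    {"tx": 0,"ty": 0,"tz": 0.5,"ax": 0,"ay": 0,"az": 0,"fingers": 0},
    {"tx": 0,"ty": 0,"tz": 0.5,"ax": 0,"ay": 0,"az": 0,"fingers": 0},
    {"tx": 0,"ty": 0,"tz": 0.5,"ax": 0,"ay": 0,"az": 0,"fingers": 0}
  ]
}}

```text
clock: 43.32
tcp_pos: [0.463, 0.3836, 0.0457]
eef_rot: [-2.386, -2.04, 0.004]
ft_force: [-15.5, -4.6, 29.2]
grip_width: 0.0006
```

Emit:
{"op": "servo_tool", "data": {
  "moves": [
    {"tx": 0,"ty": 0,"tz": 0,"ax": 0,"ay": 0,"az": 0,"fingers": 0},
    {"tx": 0,"ty": 0,"tz": 0,"ax": 0,"ay": 0,"az": 0,"fingers": 0},
    {"tx": 0,"ty": 0,"tz": 0,"ax": 0,"ay": 0,"az": 0,"fingers": 0},
    {"tx": 0,"ty": 0,"tz": 0,"ax": 0,"ay": 0,"az": 0,"fingers": 0},
    {"tx": 0,"ty": 0,"tz": 0,"ax": 0,"ay": 0,"az": 0,"fingers": 0},
    {"tx": 0,"ty": 0,"tz": 0,"ax": 0,"ay": 0,"az": 0,"fingers": 0}
  ]
}}

```text
clock: 43.82
tcp_pos: [0.463, 0.3836, 0.0457]
eef_rot: [-2.386, -2.04, 0.004]
ft_force: [-15.0, -4.5, 28.2]
grip_width: 0.0002
```

Emit:
{"op": "servo_tool", "data": {
  "moves": [
    {"tx": 0,"ty": 0,"tz": -5,"ax": 0,"ay": 0,"az": 0,"fingers": 0},
    {"tx": 0,"ty": 0,"tz": -11,"ax": 0,"ay": 0,"az": 0,"fingers": 0},
    {"tx": 0,"ty": 0,"tz": -17,"ax": 0,"ay": 0,"az": 0,"fingers": 0},
    {"tx": 0,"ty": 0,"tz": -23,"ax": 0,"ay": 0,"az": 0,"fingers": 0},
    {"tx": 0,"ty": 0,"tz": -29,"ax": 0,"ay": 0,"az": 0,"fingers": 0},
    {"tx": 0,"ty": 0,"tz": -36,"ax": 0,"ay": 0,"az": 0,"fingers": 0},
    {"tx": 0,"ty": 0,"tz": -50,"ax": 0,"ay": 0,"az": 0,"fingers": 0},
    {"tx": 0,"ty": 0,"tz": -80,"ax": 0,"ay": 0,"az": 0,"fingers": 0},
    {"tx": 0,"ty": 0,"tz": -110,"ax": 0,"ay": 0,"az": 0,"fingers": 0},
    {"tx": 0,"ty": 0,"tz": -130,"ax": 0,"ay": 0,"az": 0,"fingers": 0},
    {"tx": 0,"ty": 0,"tz": -130,"ax": 0,"ay": 0,"az": 0,"fingers": 0},
    {"tx": 0,"ty": 0,"tz": -130,"ax": 0,"ay": 0,"az": 0,"fingers": 0}
  ]
}}

```text
clock: 44.82
tcp_pos: [0.4646, 0.3832, 0.1738]
eef_rot: [-2.388, -2.041, -0.001]
ft_force: [-0.0, -0.4, -0.4]
grip_width: 0.0007
```

Run:
```python
from h import *
s=cam("side"); save(s,"s3",3,(190,100,440,290))
w=cam("wrist"); save(w,"w34")
t=cam("top"); save(t,"t4",2.5,(80,30,400,270))
```

```text
(no output)
```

View pics/s3.png

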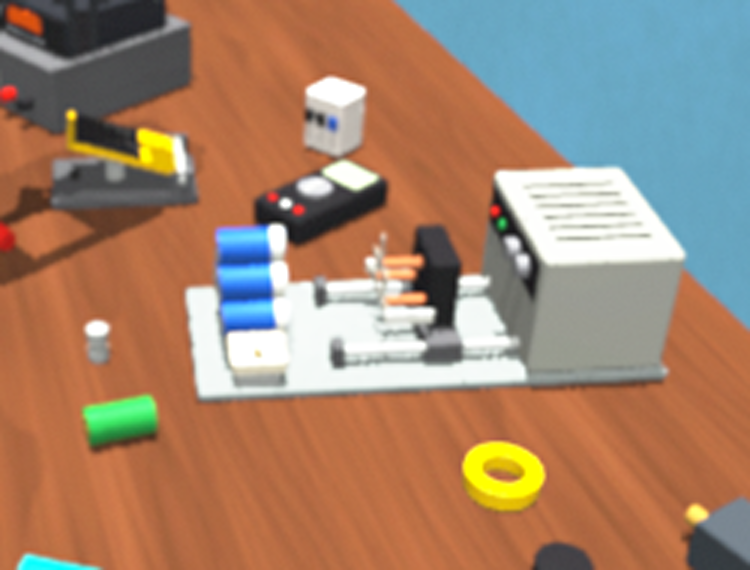

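View pics/t4.png

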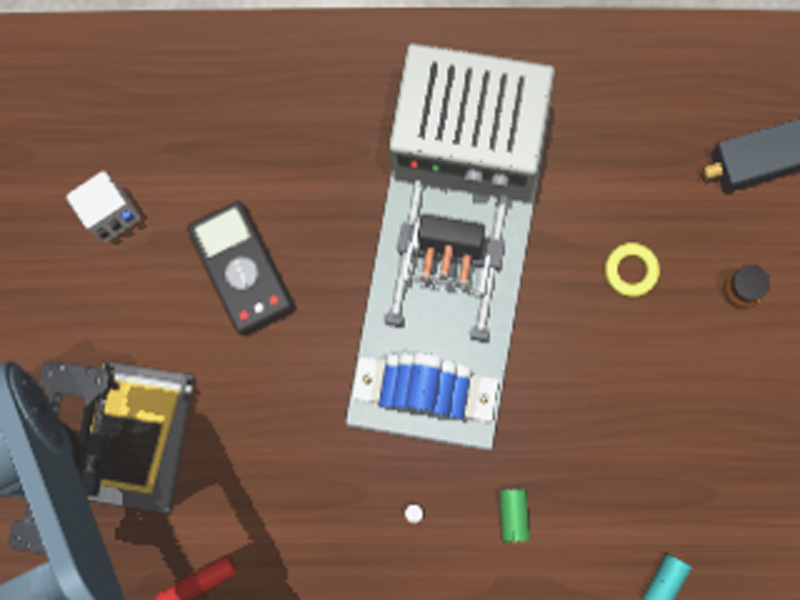

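View pics/w34.png

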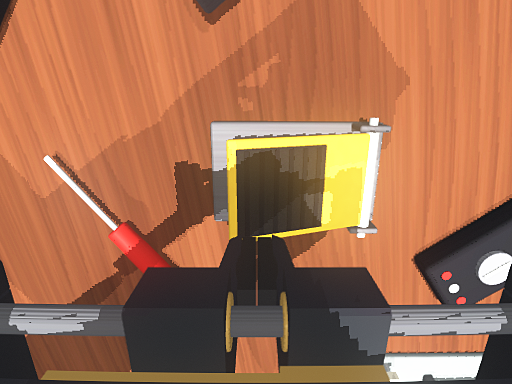

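Run:
```python
from workcell import sign_off
print(sign_off())
```

```text
the job is handed in; nothing more can be done
None
```

The backup pack is built and welded, and I handed the job in at about 45 s of the 210 s allowed; the hand-in gives no verdict.

**What I did:**
- **Nest plate:** I lowered it over both brass pins until it rested on the block.
- **Cells:** All six blue cells were there. Three lie in the grooves, two in the gaps above them and one at the apex. All white bands face the weld head. The green and turquoise look-alikes were left alone.
- **Pedal:** I pressed it only after the last cell was in place. It was held at the stop for about 1.5 s, then let up slowly.

**Last checks:**
- **Pedal stop:** The fingertip height stayed at 45.7 mm while the force rose to about 28 N, well above the 11 N the spring takes. A side picture during the hold showed the weld carriage up against the cells' ends.
- **After release:** The pedal is fully up, the carriage is parked again and the pyramid is standing with its ends in line as far as the pictures show. The bystanders look unmoved.
- **Disagreements:** Wrist-camera, top-camera and arm readings differed by up to about 3 mm. I mostly went by the arm and grip readings, and every placing was confirmed by contact force and a picture. No check failed.
- **Not seen:** I noticed no knock to the nest and no slackening of the grip.

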